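# Salt from the back of the seasoning caddy

### The arm

A 7-joint arm with a two-finger parallel gripper is mounted at the origin on the work surface. World frame = base frame: x ahead of the robot, y to its left, z up, the work surface at z = 0. Lengths are in m, angles in rad, forces in N, time in s.
With the tool pointing down it reaches from about 0.4 to 0.875 m from the base axis. Payload 6.5 kg.
Tool frame: the origin (TCP) lies on the front face of the gripper's body, between the roots of the fingers; the fingertips stand 73 mm ahead of it and the grasp point (between the pads) lies 54 mm ahead of it; z points along the fingers, y is the direction in which the jaws open and shut (so a half turn about z gives the same grasp; the last joint's range is limited). The gripper opens to 85 mm and grips with 20 to 120 N. Pads are 22 mm wide; open, the fingers measure 114 mm over their backs; the gripper's body (76 mm by 85 mm) begins 54 mm behind the grasp point. The pads swing forward as they close: fully open they stand 13 mm farther back than shut.
Start: joints at [1.091, 0.536, -0.004, 1.538, 0.003, 1.067, -0.071], TCP at [0.261, -0.595, 0.304] pointing down, gripper open.
Joint ranges: [-2.7, 2.7], [-0.37, 2.16], [-1.27, 1.26], [0.24, 2.4], [-1.31, 4.45], [0.19, 1.91], [-2.76, 2.76]. Speed limits (rad/s): [2.39, 2.39, 3.14, 3.14, 3.14, 3.14, 3.14].

### API

Orientations are given as [roll, pitch, yaw] about the fixed x, y, z axes, in that order (R = Rz(yaw) Ry(pitch) Rx(roll)).
In Python, from workcell import state, read_camera, camera_params, r gives the robot as it stands.
- The arm moves only by the shell command python3 -m creep 'ROWS'. ROWS is JSON, a list of rows, each a list of 7 numbers: the shift along the world's x, y, z in m, then the turn, a rotation vector about the world's x, y, z in rad, then the finger opening in m, from 0 to 0.0854. A call has exactly 5 rows; each row shifts and turns the commanded pose from where the row before left it; what a row does not reach is not made up. A row lasts 1/8 s, in which the tool goes at most 62.5 mm and 10.7 degrees, less where a joint would pass 70% of its speed; a pose out of reach is approached as far as the arm can. A call with a gripper value outside its range is refused whole. The fingers move at their own pace and stop on an object; the grip force is fixed at half the most. Time passes only in rows, so rows that do not move let the fingers close, or fill a call up. It gives the time, the measured TCP pose, the force and the opening at its end, in the units of the state.
- state(): the state, without advancing time (a new reading comes with each control period).
- read_camera(name): name is "scene" or "top"; returns (picture, depth): 400x640x3 uint8, red, green, blue; 400x640 float32, m along the optical axis (not along the pixel's ray), 0 where there is no reading.
- camera_params(name): a dict with "mtx" (3x3 intrinsics, pixels), "rvec" (rotation vector, rad) and "tvec" (3), from world to camera coordinates, as OpenCV has them. Camera axes: x right, y down, z forward; pixel columns grow to the right and rows downward; lengths in m; the calibration is good to about 2 mm. A picture is of the moment at which its call begins. camera_params takes no time and is no camera call.
- r.close_job(): hands the job in, once; it reports no verdict.
The state is a dict: "time": time; "joints": joint angles; "qvel": joint speeds; "joint_torque": joint torques, N m; "eef_pos": TCP position; "tcp_rot": TCP orientation; "wrist_force": force on the tool from outside, world axes, zero at the start; "ft_torque": the same for the moment, N m; "finger_gap": opening from 0.0 (shut) to 1.0 (fully open).
Only numpy, scipy, OpenCV 4.12 (cv2) and the standard library are available. Lean on these libraries where they do the work, as an engineer would, in place of code of your own. Each camera call takes 0.05 s, during which the arm holds its last target.

### The job

The next cooking test needs the salt weighed: the blue-lidded salt pot stands at the back of the steel seasoning caddy, hemmed in by three bottles. First move all three bottles onto the shallow side tray, then stand the salt pot in the middle of the scale's round pan, and then put each bottle back in the caddy on the very place where it stood. Keep everything upright, set things down rather than dropping them, and leave the two spice tins where they are.

Things in the scene. Friction and masses are not known exactly. Their poses are not given: they have to be found in the camera images.
- oil_bottle: Yellow-capped amber glass bottle, 150 mm tall in all: body 56 mm across up to 86 mm height, shoulder tapering to a thin neck (28 to 25 mm across) between 108 and 118 mm, and on it the screw cap, 34 mm across, from 118 to 150 mm height, by which it is best taken from above. About 0.36 kg. Origin: centre of its underside; z up its axis. Starts in the caddy on one of the three places round the salt pot (left of it, right of it, or in front of it).
- soy_bottle: Red-capped dark brown glass bottle, 150 mm tall in all: body 56 mm across up to 86 mm height, shoulder tapering to a thin neck (28 to 25 mm across) between 108 and 118 mm, and on it the screw cap, 34 mm across, from 118 to 150 mm height, by which it is best taken from above. About 0.36 kg. Origin: centre of its underside; z up its axis. Starts in the caddy on one of the three places round the salt pot (left of it, right of it, or in front of it).
- vinegar_bottle: Green-capped green glass bottle, 150 mm tall in all: body 56 mm across up to 86 mm height, shoulder tapering to a thin neck (28 to 25 mm across) between 108 and 118 mm, and on it the screw cap, 34 mm across, from 118 to 150 mm height, by which it is best taken from above. About 0.36 kg. Origin: centre of its underside; z up its axis. Starts in the caddy on one of the three places round the salt pot (left of it, right of it, or in front of it).
- salt_pot: White ceramic salt pot with a flush blue lid: a plain upright cylinder 54 mm across and 58 mm tall (the lid is fixed, its top 10 mm are blue). About 0.22 kg. Origin: centre of its underside; z up its axis. Starts in the caddy at the middle of the back row, with about 10 mm between it and each of the three bottles, which are taller than it.
- caddy: Seasoning caddy, fixed to the counter: steel tray 156 mm (its x, front to back) by 222 mm (its y), floor 4 mm thick (things stand at 4 mm height), rim 22 mm high and 4 mm thick all round, and a thin wire rail at 50 mm height over the back and side rims. Origin: centre of its underside; its front is its -x side. The salt pot stands near (33, 0) mm in its frame, bottles near (33, 66), (33, -66) and (-33, 0), tins near (-40, 72) and (-40, -72).
- side_tray: Side area: empty shallow aluminium kitchen tray, fixed, 170 mm (its x) by 240 mm (its y), floor 3 mm thick (things stand at 3 mm height), rim 14 mm high and 3 mm thick. Room for the three bottles in a row along y, 75 mm apart. Origin: centre of its underside.
- scale: Digital kitchen scale, fixed: flat white plastic body 200 mm (its x) by 160 mm (its y), with a round steel pan 140 mm across whose top is 26 mm above the counter. Dark display strip on its front (-x) side. Origin: centre of its underside.
- scale_pan (a point): Centre of the top of the scale's round pan, 25 mm towards the scale's +x from its origin and 26 mm above the counter.
- black_tin: Small round spice tin with a black lid and band, 40 mm across, 70 mm tall, in the caddy's front left (+y) corner, beside the bottle in front. It stays where it is. Origin: centre of its underside.
- orange_tin: Small round spice tin with an orange lid and band, 40 mm across, 70 mm tall, in the caddy's front right (-y) corner, beside the bottle in front. It stays where it is. Origin: centre of its underside.

How it is judged:
By the outcome, as a careful person would: the job done as asked, in the order asked, and still so for the second after the job is handed in, with the robot touching nothing.
It also fails if it takes over 147 s, if anything falls off the work surface, if the arm or the gripper's body presses on something with over 40 N, if the wrist force passes 120 N, or if a joint passes its speed limit or range.

## Working session

There is one attempt and no reset: what is moved stays moved. The work goes in short steps, Python scripts to look and compute and a shell command to move; the robot and the scene stay as the last step left them, time stands still between calls to the robot, and variables do not carry over. Pictures are saved under pics/ and viewed, and the job is handed in when it is done.

```bash
ls; mkdir -p pics; python3 - <<'E'
from workcell import state, read_camera, camera_params, r
import cv2,numpy as np
print(state())
for n in ("scene","top"):
    im,d=read_camera(n); cv2.imwrite(f"pics/{n}0.png",im[:,:,::-1]); np.savez(f"pics/{n}0.npz",im=im,d=d); p=camera_params(n); print(n,p)
E
```

```text
pics
{'time': 0.0, 'joints': array([ 1.09080584,  0.53722762, -0.00444235,  1.53890875,  0.00259679,
        1.06727121, -0.07119499]), 'qvel': array([ 1.07120346e-03, -6.40881175e-04, -1.35173730e-03,  1.72135502e-03,
        3.51319410e-04, -6.41319670e-05, -1.57851437e-04]), 'joint_torque': array([-5.26198583e-04, -5.83412719e+01,  1.04834508e+00, -2.59108812e+01,
        1.22195994e-02,  9.42950748e-03,  5.61558693e-06]), 'eef_pos': array([ 0.26113823, -0.59466909,  0.30295922]), 'tcp_rot': array([-3.13978800e+00,  1.27525222e-04,  4.13869284e-01]), 'wrist_force': array([-0.49008261,  0.66037016,  0.44963604]), 'ft_torque': array([ 0.03931936, -0.02365311,  0.02893916]), 'finger_gap': 1.0022864240131022}
scene {'mtx': array([[383.99711828,   0.        , 318.11962124],
       [  0.        , 383.99711828, 198.16590539],
       [  0.        ,   0.        ,   1.        ]]), 'rvec': array([ 2.03379594,  1.63544498, -0.52453526]), 'tvec': array([-0.08755288, -0.40380279,  1.38544386])}
top {'mtx': array([[454.26981512,   0.        , 315.40664441],
       [  0.        , 454.26981512, 196.34352627],
       [  0.        ,   0.        ,   1.        ]]), 'rvec': array([ 2.12909589, -2.19014476,  0.09940204]), 'tvec': array([0.01535212, 0.50841456, 1.14925085])}
```

View pics/scene0.png

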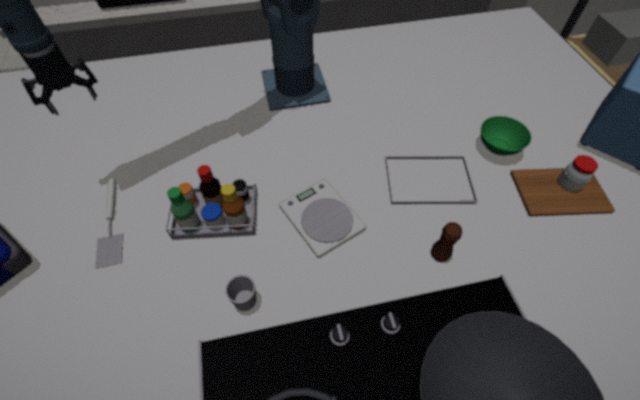

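View pics/top0.png

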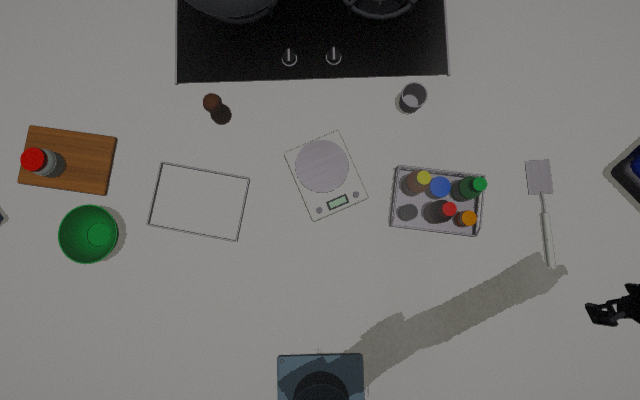

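The scene view shows the caddy around (212,210), scale (322,218) and tray (430,180). In the top view, the oil cap is at (424,178), salt lid at (440,187), vinegar cap at (480,184), soy cap at (449,209) and the tray centre near (199,202). So oil is left, vinegar right and soy in front.

```bash
cat > h.py <<'E'
import cv2,numpy as np
from workcell import state, read_camera, camera_params, r
def cam(n):
    p=camera_params(n); R=cv2.Rodrigues(np.array(p["rvec"]))[0]; return np.array(p["mtx"]),R,np.array(p["tvec"]).ravel()
def onplane(n,uv,z):
    K,R,t=cam(n); C=-R.T@t
    d=R.T@np.linalg.inv(K)@np.array([uv[0],uv[1],1.]); return C+d*(z-C[2])/d[2]
def cloud(n,d):
    K,R,t=cam(n); v,u=np.mgrid[:d.shape[0],:d.shape[1]]
    P=np.stack([(u-K[0,2])/K[0,0]*d,(v-K[1,2])/K[1,1]*d,d],-1)
    return (P-t)@R
def proj(n,P):
    p=camera_params(n); return cv2.projectPoints(np.array(P,float).reshape(-1,3),np.array(p["rvec"]),np.array(p["tvec"]),np.array(p["mtx"]),None)[0].reshape(-1,2)
def crop(n,im,x0,y0,w,h,k,name):
    c=cv2.resize(im[y0:y0+h,x0:x0+w],None,fx=k,fy=k,interpolation=cv2.INTER_CUBIC)
    cv2.imwrite(name,c[:,:,::-1])
E
python3 - <<'E'
from h import *
Z=np.load("pics/top0.npz"); im=Z['im']; d=Z['d']
crop("top",im,380,150,120,95,6,"pics/c1.png")
crop("top",im,270,120,110,110,5,"pics/c2.png")
crop("top",im,140,150,120,100,6,"pics/c3.png")
S=np.load("pics/scene0.npz")
crop("scene",S['im'],155,155,115,90,6,"pics/c4.png")
print(-cam("top")[1].T@cam("top")[2], -cam("scene")[1].T@cam("scene")[2])
P=cloud("top",d)
for n,(u,v) in dict(oil=(424,178),salt=(440,187),vin=(480,184),soy=(449,209),tray=(199,202),tbl=(260,250),pan=(322,166)).items(): print(n,P[v,u].round(4))
E
```

```text
[ 0.38342808 -0.01427311  1.19677807] [ 1.12613183 -0.15699937  0.89294747]
oil [ 0.5309 -0.2534  0.1504]
salt [ 0.5191 -0.3118  0.0641]
vin [ 0.5129 -0.3811  0.1517]
soy [ 0.4568 -0.3052  0.1565]
tray [ 0.5055  0.3112 -0.0009]
tbl [0.3744 0.15   0.0031]
pan [ 0.588  -0.0184  0.0251]
```

View pics/c1.png

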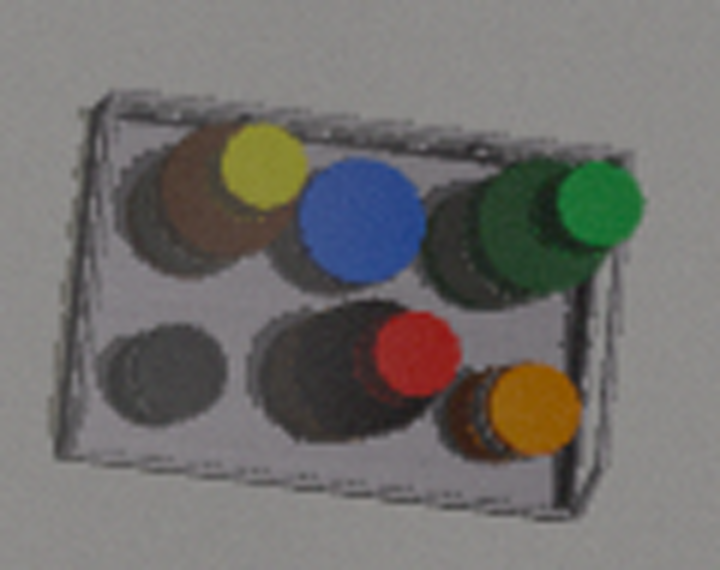

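View pics/c2.png

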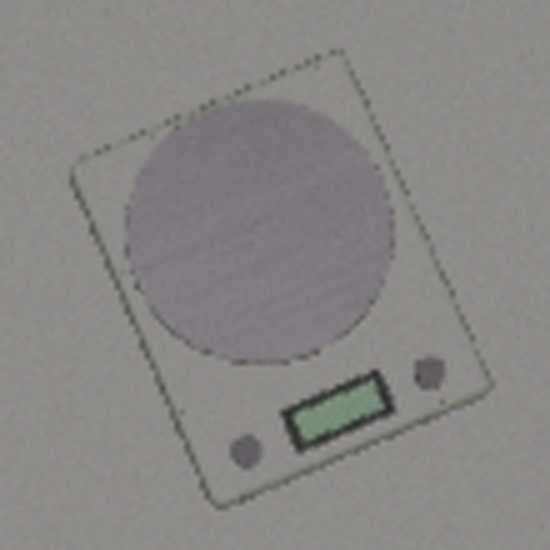

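View pics/c3.png

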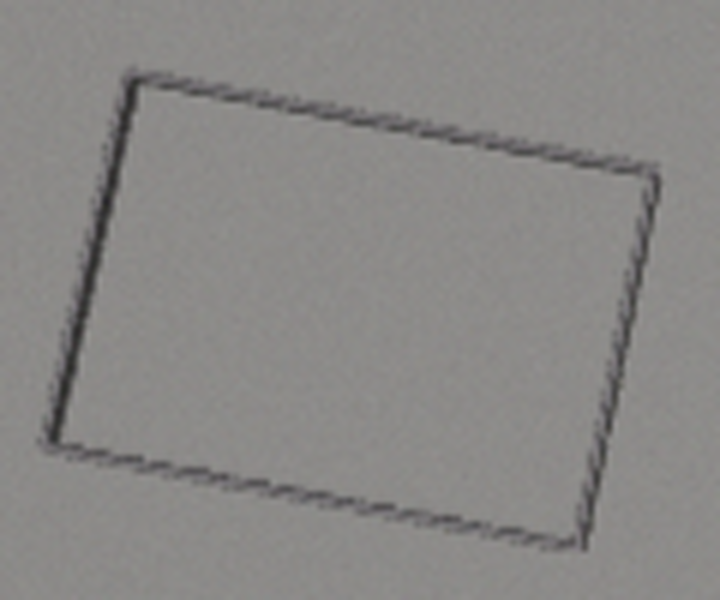

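View pics/c4.png

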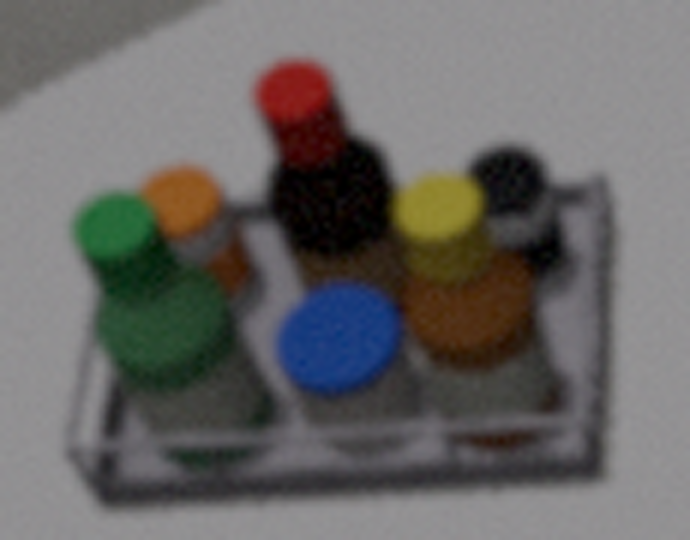

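```bash
cat >> h.py <<'E'
HS=dict(oil=(22,33,.154),vin=(50,85,.154),soy=(0,6,.154),salt=(105,125,.062),orange=(8,20,.074))
def near(px,w=12): return px
def seg(n,im,lo,hi,box,smin=130,vmin=60):
    hsv=cv2.cvtColor(im,cv2.COLOR_RGB2HSV)
    m=((hsv[...,0]>=lo)&(hsv[...,0]<=hi)&(hsv[...,1]>smin)&(hsv[...,2]>vmin)).astype(np.uint8)
    q=np.zeros_like(m); x0,y0,x1,y1=box; q[y0:y1,x0:x1]=m[y0:y1,x0:x1]
    k,l,s,c=cv2.connectedComponentsWithStats(q)
    if k<2: return None
    i=1+np.argmax(s[1:,4]); pts=cv2.findContours((l==i).astype(np.uint8),0,1)[0][0]
    return c[i],s[i], cv2.minEnclosingCircle(pts)
E
python3 - <<'E'
from h import *
im=np.load("pics/top0.npz")['im']; si=np.load("pics/scene0.npz")['im']
def un(p,k,x0,y0): return ((p[0]+.5)/k-.5+x0,(p[1]+.5)/k-.5+y0)
for n,(lo,hi,z) in HS.items():
    a=seg("top",im,lo,hi,(380,150,500,245)); b=seg("scene",si,lo,hi,(155,155,270,245),vmin=90)
    print(n,a and (a[0].round(1),a[1][4],onplane("top",a[0],z).round(4)), b and (b[0].round(1),b[1][4],onplane("scene",b[0],z).round(4)))
man=dict(oil=((264,166),.154),vin=((599,204),.154),soy=((417,353),.154),salt=((362,220),.062))
ms=dict(oil=((440,208),.154),vin=((117,227),.154),soy=((296,93),.154),salt=((341,338),.062))
for n in man:
    print(n,"man",onplane("top",un(man[n][0],6,380,150),man[n][1]).round(4), onplane("scene",un(ms[n][0],6,155,155),ms[n][1]).round(4))
print("pan",onplane("top",un((260,232),5,270,120),.026).round(4))
t=np.array([onplane("top",un(p,6,140,150),.014) for p in [(130,77),(658,170),(584,545),(48,445)]]); print(t.round(4),t.mean(0), np.linalg.norm(t[1]-t[0]),np.linalg.norm(t[3]-t[0]))
t=np.array([onplane("top",un(p,6,380,150),z) for p,z in [((112,95),.05),((630,155),.05),((575,515),.022),((58,455),.022)]]); print(t.round(4),t.mean(0))
E
```

```text
oil (array([423.4, 177.2]), np.int32(153), array([ 0.5323, -0.2514,  0.154 ])) (array([227.5, 189.4]), np.int32(119), array([ 0.5388, -0.2515,  0.154 ]))
vin (array([479.3, 183.5]), np.int32(156), array([ 0.5137, -0.3787,  0.154 ])) (array([173.6, 192.2]), np.int32(79), array([ 0.5193, -0.378 ,  0.154 ]))
soy (array([448.9, 208.3]), np.int32(151), array([ 0.4585, -0.3058,  0.154 ])) (array([203.6, 169.7]), np.int32(83), array([ 0.4642, -0.305 ,  0.154 ]))
salt (array([440. , 186.4]), np.int32(327), array([ 0.5209, -0.3124,  0.062 ])) (array([210.9, 210.8]), np.int32(261), array([ 0.5264, -0.311 ,  0.062 ]))
orange (array([468.5, 217.8]), np.int32(199), array([ 0.4396, -0.3746,  0.074 ])) (array([185.1, 188.3]), np.int32(101), array([ 0.447 , -0.3722,  0.074 ]))
oil man [ 0.5321 -0.2517  0.154 ] [ 0.5385 -0.2505  0.154 ]
vin man [ 0.5136 -0.379   0.154 ] [ 0.5203 -0.377   0.154 ]
soy man [ 0.4583 -0.3061  0.154 ] [ 0.4655 -0.3042  0.154 ]
salt man [ 0.5213 -0.3123  0.062 ] [ 0.5268 -0.3098  0.062 ]
pan [ 0.5879 -0.0174  0.026 ]
[[0.6125 0.4077 0.014 ]
 [0.564  0.1742 0.014 ]
 [0.4008 0.2083 0.014 ]
 [0.4507 0.4423 0.014 ]] [0.50700941 0.30810704 0.014     ] 0.23855618867088016 0.16541616391888994
[[ 0.5793 -0.2127  0.05  ]
 [ 0.5471 -0.4298  0.05  ]
 [ 0.3966 -0.4062  0.022 ]
 [ 0.4283 -0.1871  0.022 ]] [ 0.4878298  -0.30893724  0.036     ]
```

```bash
python3 -m creep '[[0.02,0.03,0,0,0,0.12,0.0854],[0.03,0.045,0,0,0,0.17,0.0854],[0.03,0.045,0,0,0,0.17,0.0854],[0.03,0.045,0,0,0,0.17,0.0854],[0.03,0.045,0,0,0,0.17,0.0854]]'
```

```text
time: 0.72
eef_pos: [0.4019, -0.3835, 0.3037]
tcp_rot: [-3.141, -0.0, 1.219]
wrist_force: [0.4, -1.0, -0.3]
finger_gap: 0.999
```

```bash
python3 - <<'E'
from h import *
im=np.load("pics/top0.npz")['im']; si=np.load("pics/scene0.npz")['im']
for n,(lo,hi,z) in HS.items():
    A=[];B=[]
    for c,i,box in(("top",im,(380,150,500,245)),("scene",si,(155,155,270,245))):
        s=seg(c,i,lo,hi,box,vmin=60 if c=="top" else 90)[0]; K,R,t=cam(c); C=-R.T@t; d=R.T@np.linalg.inv(K)@np.array([*s,1]); d/=np.linalg.norm(d)
        M=np.eye(3)-np.outer(d,d); A.append(M);B.append(M@C)
    print(n,np.linalg.lstsq(np.vstack(A),np.hstack(B),rcond=None)[0].round(4),z)
E
```

```text
oil [ 0.5333 -0.2527  0.1472] 0.154
vin [ 0.5145 -0.3802  0.1482] 0.154
soy [ 0.459  -0.3068  0.1484] 0.154
salt [ 0.5217 -0.313   0.0559] 0.062
orange [ 0.44   -0.3757  0.0661] 0.074
```

```bash
python3 -m creep '[[0.025,0.035,-0.01,0,0,0.12,0.0854],[0.02,0.026,-0.02,0,0,0.08,0.0854],[0.01,0.013,-0.02,0,0,0,0.0854],[0.003,0.004,-0.01,0,0,0,0.0854],[0,0,0,0,0,0,0.0854]]'; python3 - <<'E'
from h import *
print(state()['eef_pos'],state()['tcp_rot'],state()['wrist_force'],state()['joints'])
for n in("top","scene"):
    im,d=read_camera(n); crop(n,im,*((360,120,150,120,5) if n=="top" else (135,105,150,120,5)),f"pics/{n}1.png"); np.savez(f"pics/{n}1.npz",im=im,d=d)
    p=proj(n,[state()['eef_pos'],state()['eef_pos']-[0,0,.06]]); print(n,p, (p-([360,120] if n=="top" else [135,105]))*5)
E
```

```text
time: 1.35
eef_pos: [0.4588, -0.3073, 0.2433]
tcp_rot: [-3.14, -0.0, 1.414]
wrist_force: [-0.1, -0.3, 0.9]
finger_gap: 0.999
[ 0.4587678  -0.30731311  0.24326167] [-3.13997907e+00 -3.01682994e-04  1.41359624e+00] [-0.05321236 -0.32835901  0.91596565] [ 0.74689122  0.46732012 -0.30769741  1.8380939   0.18052088  0.86498932
  0.1951803 ]
top [[461.83276037 204.74318431]
 [453.62495245 207.10566994]] [[509.16380186 423.71592153]
 [468.12476223 435.52834969]]
scene [[192.50776745 143.21895935]
 [199.07215473 160.37591815]] [[287.53883726 191.09479677]
 [320.36077364 276.87959073]]
```

View pics/scene1.png

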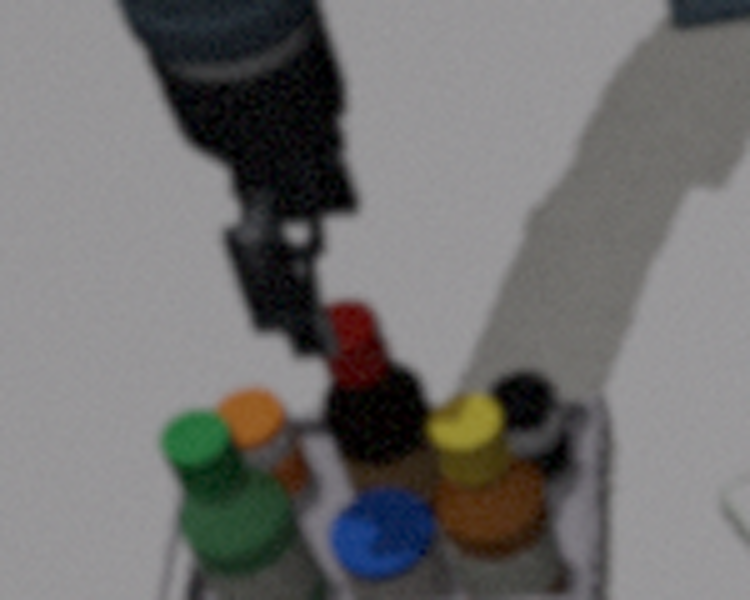

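View pics/top1.png

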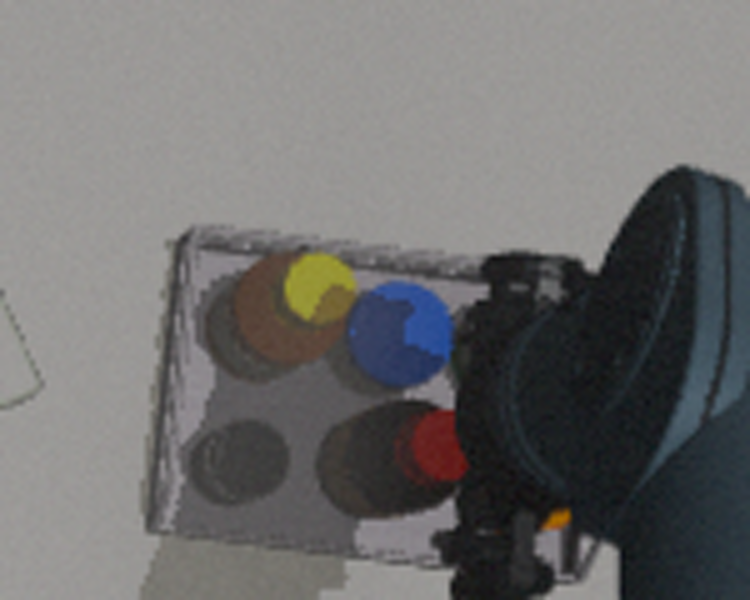

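The top view shows the fingers at crop (525,270) and (480,580), straddling the red cap at (440,445) once height parallax is allowed for. The scene view agrees, so I'll descend.

```bash
python3 -m creep '[[0,0,-0.015,0,0,0,0.0854],[0.001,0,-0.018,0,0,0,0.0854],[0,0,-0.01,0,0,0,0.0854],[0,0,-0.004,0,0,0,0.0854],[0,0,0,0,0,0,0.0854]]'; python3 -m creep '[[0,0,0,0,0,0,0.03],[0,0,0,0,0,0,0.02],[0,0,0,0,0,0,0.02],[0,0,0,0,0,0,0.02],[0,0,0,0,0,0,0.02]]'
```

```text
time: 2.08
eef_pos: [0.4603, -0.3071, 0.1966]
tcp_rot: [-3.141, -0.0, 1.414]
wrist_force: [-0.1, -0.2, 1.0]
finger_gap: 1.002
time: 2.7
eef_pos: [0.4605, -0.3073, 0.1974]
tcp_rot: [3.141, 0.0, 1.414]
wrist_force: [-1.0, -0.1, 6.7]
finger_gap: 0.383
```

```bash
python3 -m creep '[[0,0,0.005,0,0,0,0.02],[0,0,0.015,0,0,0,0.02],[0,0,0.03,0,0,0,0.02],[0,0,0.04,0,0,0,0.02],[0,0,0.04,0,0,0,0.02]]'; python3 -m creep '[[0,0.01,0.03,0,0,0,0.02],[0.002,0.03,0.01,0,0,0,0.02],[0.005,0.045,0,0,0,0,0.02],[0.006,0.05,0,0,0,0,0.02],[0.006,0.05,0,0,0,0,0.02]]'
```

```text
time: 3.32
eef_pos: [0.4601, -0.3069, 0.3287]
tcp_rot: [3.142, -0.0, 1.414]
wrist_force: [0.3, 0.2, -3.0]
finger_gap: 0.381
time: 3.95
eef_pos: [0.4792, -0.1205, 0.3677]
tcp_rot: [3.141, 0.0, 1.414]
wrist_force: [1.0, 0.6, -3.6]
finger_gap: 0.379
```

```bash
python3 -m creep '[[0.004,0.05,0,0,0,0,0.02],[0.004,0.05,0,0,0,0,0.02],[0.004,0.05,0,0,0,0,0.02],[0.004,0.05,0,0,0,0,0.02],[0.004,0.05,0,0,0,0,0.02]]'; python3 -m creep '[[0.004,0.05,0,0,0,0,0.02],[0.004,0.05,0,0,0,0,0.02],[0.004,0.05,0,0,0,0,0.02],[0.004,0.05,-0.01,0,0,0,0.02],[0.004,0.04,-0.02,0,0,0,0.02]]'
```

```text
time: 4.58
eef_pos: [0.4991, 0.1293, 0.3677]
tcp_rot: [3.141, 0.0, 1.414]
wrist_force: [1.3, -0.9, -3.3]
finger_gap: 0.381
time: 5.2
eef_pos: [0.5193, 0.3703, 0.3381]
tcp_rot: [3.14, -0.002, 1.415]
wrist_force: [1.0, -0.5, -2.8]
finger_gap: 0.38
```

```bash
python3 -m creep '[[0.002,0.01,-0.03,0,0,0,0.02],[0,0,-0.04,0,0,0,0.02],[0,0,-0.035,0,0,0,0.02],[0,0,-0.02,0,0,0,0.02],[0,0,-0.01,0,0,0,0.02]]'; python3 -m creep '[[0,0,-0.004,0,0,0,0.02],[0,0,0,0,0,0,0.02],[0,0,0,0,0,0,0.02],[0,0,0,0,0,0,0.02],[0,0,0,0,0,0,0.02]]'
```

```text
time: 5.82
eef_pos: [0.5214, 0.3777, 0.2015]
tcp_rot: [-3.141, 0.0, 1.414]
wrist_force: [0.7, 0.3, -2.3]
finger_gap: 0.378
time: 6.45
eef_pos: [0.5215, 0.3779, 0.1982]
tcp_rot: [3.141, -0.0, 1.414]
wrist_force: [0.8, 0.2, -2.3]
finger_gap: 0.377
```

```bash
python3 -m creep '[[0,0,-0.001,0,0,0,0.02],[0,0,-0.0005,0,0,0,0.02],[0,0,-0.0005,0,0,0,0.02],[0,0,0,0,0,0,0.02],[0,0,0,0,0,0,0.02]]'
```

```text
time: 7.08
eef_pos: [0.5214, 0.3782, 0.1965]
tcp_rot: [3.141, -0.0, 1.414]
wrist_force: [-2.7, -0.9, 5.2]
finger_gap: 0.379
```

```bash
python3 -m creep '[[0,0,0,0,0,0,0.05],[0,0,0,0,0,0,0.0854],[0,0,0,0,0,0,0.0854],[0,0,0,0,0,0,0.0854],[0,0,0.01,0,0,0,0.0854]]'; python3 -m creep '[[0,0,0.03,0,0,0,0.0854],[0,0,0.04,0,0,0,0.0854],[-0.004,-0.04,0.02,0,0,0,0.0854],[-0.004,-0.055,0,0,0,0,0.0854],[-0.004,-0.055,0,0,0,0,0.0854]]'; python3 - <<'E'
from h import *
for n in("top","scene"):
    im,d=read_camera(n); np.savez(f"pics/{n}2.npz",im=im,d=d); cv2.imwrite(f"pics/{n}2.png",im[:,:,::-1])
    lo,hi,z=HS['soy']; s=seg(n,im,lo,hi,(100,130,275,260) if n=="top" else (375,110,500,215),vmin=60 if n=="top" else 90); print(n,s[0],s[1],onplane(n,s[0],.153))
E
```

```text
time: 7.7
eef_pos: [0.521, 0.3775, 0.2055]
tcp_rot: [-3.14, 0.001, 1.414]
wrist_force: [0.3, -0.1, 0.3]
finger_gap: 1.002
time: 8.32
eef_pos: [0.5093, 0.2266, 0.297]
tcp_rot: [3.14, -0.001, 1.414]
wrist_force: [0.7, -0.1, 0.6]
finger_gap: 1.004Traceback (most recent call last):
  File "<stdin>", line 4, in <module>
TypeError: 'NoneType' object is not subscriptable
```

View pics/top2.png

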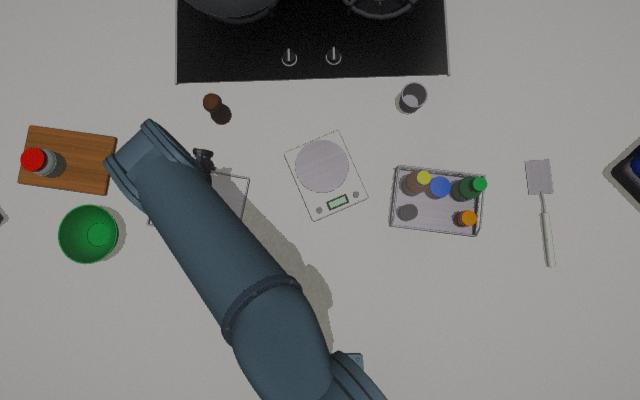

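The arm hides the soy bottle on the tray. I'll go towards the oil bottle and look from there.

```bash
python3 -m creep '[[0.003,-0.055,0,0,0,0,0.0854],[0.003,-0.055,0,0,0,0,0.0854],[0.003,-0.055,0,0,0,0,0.0854],[0.003,-0.055,0,0,0,0,0.0854],[0.003,-0.055,0,0,0,0,0.0854]]';python3 -m creep '[[0.003,-0.055,0,0,0,0,0.0854],[0.003,-0.055,-0.01,0,0,0,0.0854],[0.003,-0.05,-0.015,0,0,0,0.0854],[0.001,-0.03,-0.015,0,0,0,0.0854],[0,-0.009,-0.01,0,0,0,0.0854]]'; python3 - <<'E'
from h import *
for n in("top","scene"):
    im,d=read_camera(n); np.savez(f"pics/{n}2.npz",im=im,d=d); cv2.imwrite(f"pics/{n}2.png",im[:,:,::-1])
    lo,hi,z=HS['soy']; s=seg(n,im,lo,hi,(100,130,275,260) if n=="top" else (375,110,500,215),vmin=60 if n=="top" else 90); print(n,s and (s[0],s[1],onplane(n,s[0],.153)))
E
```

```text
time: 9.0
eef_pos: [0.5246, -0.0486, 0.2968]
tcp_rot: [3.14, -0.0, 1.414]
wrist_force: [1.5, -0.1, 0.9]
finger_gap: 0.998
time: 9.62
eef_pos: [0.5341, -0.2481, 0.2455]
tcp_rot: [-3.141, 0.001, 1.411]
wrist_force: [-0.3, 0.1, -0.5]
finger_gap: 1.003
top (array([152.77245509, 191.10179641]), array([146, 184,  16,  16, 167], dtype=int32), array([0.51845784, 0.3773822 , 0.153     ]))
scene (array([467.31944444, 144.5       ]), array([462, 141,  11,   9,  72], dtype=int32), array([0.52505473, 0.37607601, 0.153     ]))
```

View pics/scene2.png

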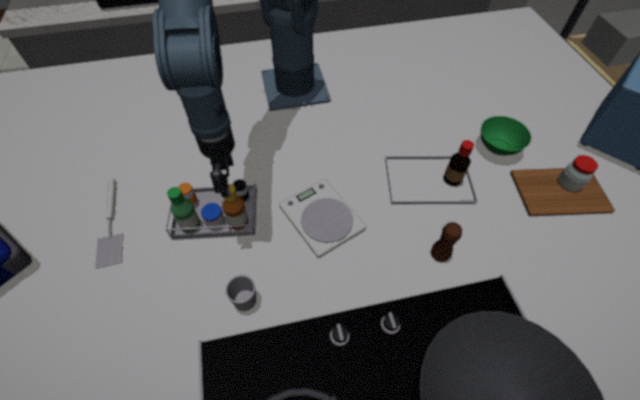

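View pics/top2.png

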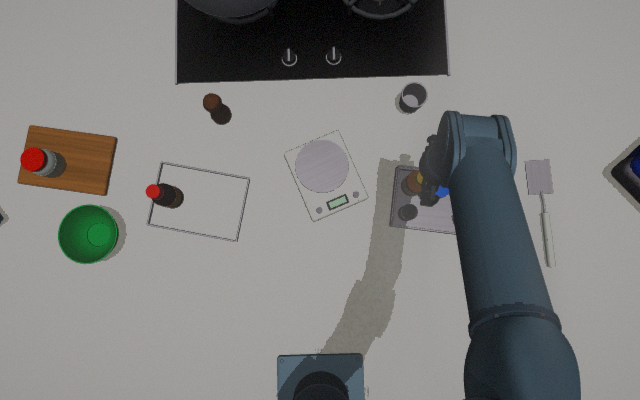

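Soy stands on the tray at top (153,191), well inside the rim. The known TCP there gives a top-camera bias of about +2.7 mm in x. Next I'll grasp the oil cap.

```bash
python3 -m creep '[[0.0005,-0.003,-0.015,0,0,0,0.0854],[0,0,-0.018,0,0,0,0.0854],[0,0,-0.01,0,0,0,0.0854],[0,0,-0.005,0,0,0,0.0854],[0,0,0,0,0,0,0.0854]]'; python3 -m creep '[[0,0,0,0,0,0,0.03],[0,0,0,0,0,0,0.02],[0,0,0,0,0,0,0.02],[0,0,0,0,0,0,0.02],[0,0,0,0,0,0,0.02]]'
```

```text
time: 10.35
eef_pos: [0.5348, -0.2489, 0.1976]
tcp_rot: [-3.141, -0.0, 1.414]
wrist_force: [-0.5, -0.6, -0.6]
finger_gap: 0.998
time: 10.98
eef_pos: [0.5351, -0.2493, 0.1984]
tcp_rot: [3.141, 0.0, 1.414]
wrist_force: [-0.9, -0.0, 6.5]
finger_gap: 0.381
```

```bash
python3 -m creep '[[0,0,0.005,0,0,0,0.02],[0,0,0.015,0,0,0,0.02],[0,0,0.03,0,0,0,0.02],[0,0,0.04,0,0,0,0.02],[0,0,0.04,0,0,0,0.02]]'
```

```text
time: 11.6
eef_pos: [0.5345, -0.2489, 0.3295]
tcp_rot: [-3.141, -0.0, 1.414]
wrist_force: [0.4, -1.8, -3.6]
finger_gap: 0.377
```

```bash
python3 -m creep '[[-0.001,0.02,0.01,0,0,0,0.02],[-0.002,0.04,0,0,0,0,0.02],[-0.003,0.055,0,0,0,0,0.02],[-0.003,0.055,0,0,0,0,0.02],[-0.003,0.055,0,0,0,0,0.02]]';python3 -m creep '[[-0.003,0.055,0,0,0,0,0.02],[-0.003,0.055,0,0,0,0,0.02],[-0.003,0.055,0,0,0,0,0.02],[-0.003,0.055,0,0,0,0,0.02],[-0.003,0.055,0,0,0,0,0.02]]';python3 -m creep '[[-0.001,0.034,-0.02,0,0,0,0.02],[0,0.022,-0.03,0,0,0,0.02],[0,0,-0.035,0,0,0,0.02],[0,0,-0.03,0,0,0,0.02],[0,0,-0.015,0,0,0,0.02]]'
```

```text
time: 12.22
eef_pos: [0.5212, -0.0209, 0.3367]
tcp_rot: [-3.139, -0.0, 1.415]
wrist_force: [1.2, -0.2, -3.2]
finger_gap: 0.377
time: 12.85
eef_pos: [0.5057, 0.2533, 0.3366]
tcp_rot: [-3.14, 0.001, 1.415]
wrist_force: [1.0, -0.3, -3.1]
finger_gap: 0.381
time: 13.48
eef_pos: [0.5043, 0.3068, 0.2053]
tcp_rot: [-3.138, 0.003, 1.416]
wrist_force: [0.5, 0.2, -3.6]
finger_gap: 0.381
```

```bash
python3 -m creep '[[0,0,-0.004,0,0,0,0.02],[0,0,-0.002,0,0,0,0.02],[0,0,-0.001,0,0,0,0.02],[0,0,0,0,0,0,0.02],[0,0,0,0,0,0,0.02]]'
```

```text
time: 14.1
eef_pos: [0.5071, 0.3069, 0.2013]
tcp_rot: [3.141, -0.0, 1.414]
wrist_force: [0.3, -0.1, -4.1]
finger_gap: 0.378
```

```bash
python3 -m creep '[[0,0,-0.002,0,0,0,0.02],[0,0,-0.001,0,0,0,0.02],[0,0,-0.0005,0,0,0,0.02],[0,0,-0.0005,0,0,0,0.02],[0,0,0,0,0,0,0.02]]'
```

```text
time: 14.72
eef_pos: [0.5069, 0.3071, 0.1975]
tcp_rot: [3.141, -0.0, 1.414]
wrist_force: [-1.8, -1.6, 5.4]
finger_gap: 0.378
```

```bash
python3 -m creep '[[0,0,0,0,0,0,0.05],[0,0,0,0,0,0,0.0854],[0,0,0,0,0,0,0.0854],[0,0,0,0,0,0,0.0854],[0,0,0.01,0,0,0,0.0854]]'; python3 -m creep '[[0,0,0.03,0,0,0,0.0854],[0,0,0.04,0,0,0,0.0854],[0,-0.04,0.02,0,0,0,0.0854],[0,-0.055,0,0,0,0,0.0854],[0,-0.055,0,0,0,0,0.0854]]';python3 -m creep '[[0.001,-0.057,0,0,0,0,0.0854],[0.001,-0.057,0,0,0,0,0.0854],[0.001,-0.057,0,0,0,0,0.0854],[0.001,-0.057,0,0,0,0,0.0854],[0.001,-0.057,0,0,0,0,0.0854]]';python3 -m creep '[[0.001,-0.057,0,0,0,0,0.0854],[0.001,-0.055,-0.01,0,0,0,0.0854],[0.001,-0.055,-0.015,0,0,0,0.0854],[0.001,-0.05,-0.015,0,0,0,0.0854],[0,-0.025,-0.01,0,0,0,0.0854]]'
```

```text
time: 15.35
eef_pos: [0.5065, 0.3065, 0.2066]
tcp_rot: [-3.14, 0.001, 1.414]
wrist_force: [0.5, 0.5, -0.7]
finger_gap: 0.999
time: 15.98
eef_pos: [0.507, 0.1556, 0.298]
tcp_rot: [3.14, -0.0, 1.415]
wrist_force: [0.4, -1.4, -0.4]
finger_gap: 0.998
time: 16.6
eef_pos: [0.5119, -0.1299, 0.2979]
tcp_rot: [3.14, 0.0, 1.414]
wrist_force: [1.0, -0.4, 0.2]
finger_gap: 1.0
time: 17.23
eef_pos: [0.5149, -0.3733, 0.2465]
tcp_rot: [-3.141, 0.001, 1.41]
wrist_force: [-0.6, -0.6, 0.2]
finger_gap: 1.0
```

```bash
python3 -m creep '[[0.001,-0.005,-0.015,0,0,0,0.0854],[0,0,-0.018,0,0,0,0.0854],[0,0,-0.01,0,0,0,0.0854],[0,0,-0.006,0,0,0,0.0854],[0,0,0,0,0,0,0.0854]]'; python3 - <<'E'
from h import *
for n in("top","scene"):
    im,d=read_camera(n); np.savez(f"pics/{n}3.npz",im=im,d=d)
    for b in("soy","oil"):
        lo,hi,z=HS[b]; s=seg(n,im,lo,hi,(100,130,275,260) if n=="top" else (375,110,500,215),vmin=60 if n=="top" else 90); print(n,b,s and (s[0],s[1],onplane(n,s[0],.153)))
    crop(n,im,*((360,120,150,120,5) if n=="top" else (135,105,150,120,5)),f"pics/{n}3.png")
E
```

```text
time: 17.85
eef_pos: [0.517, -0.3744, 0.1977]
tcp_rot: [-3.141, -0.0, 1.415]
wrist_force: [-0.4, 0.5, 0.7]
finger_gap: 0.997
top soy (array([152.68292683, 191.12195122]), array([146, 184,  14,  16, 164], dtype=int32), array([0.51841671, 0.37759119, 0.153     ]))
top oil (array([185.04545455, 196.5959596 ]), array([177, 190,  19,  15, 198], dtype=int32), array([0.50339648, 0.30190815, 0.153     ]))
scene soy (array([467.35616438, 144.47945205]), array([462, 141,  12,   9,  73], dtype=int32), array([0.52500703, 0.37620232, 0.153     ]))
scene oil (array([438.64556962, 145.26582278]), array([433, 141,  12,  10,  79], dtype=int32), array([0.51142506, 0.30139523, 0.153     ]))
```

View pics/scene3.png

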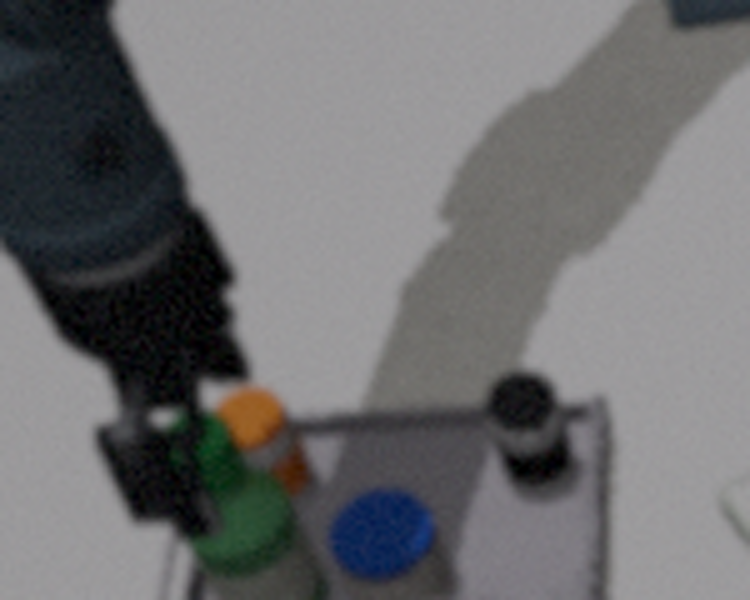

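```bash
python3 -m creep '[[-0.001,-0.004,0,0,0,0,0.0854],[0,0,0,0,0,0,0.0854],[0,0,0,0,0,0,0.03],[0,0,0,0,0,0,0.02],[0,0,0,0,0,0,0.02]]'; python3 -m creep '[[0,0,0,0,0,0,0.02],[0,0,0,0,0,0,0.02],[0,0,0.01,0,0,0,0.02],[0,0,0.025,0,0,0,0.02],[0,0,0.04,0,0,0,0.02]]'
```

```text
time: 18.58
eef_pos: [0.5159, -0.3791, 0.198]
tcp_rot: [-3.142, 0.0, 1.414]
wrist_force: [-7.6, 3.0, 26.7]
finger_gap: 0.385
time: 19.2
eef_pos: [0.5148, -0.3786, 0.2724]
tcp_rot: [-3.138, -0.002, 1.414]
wrist_force: [0.8, -0.5, -2.8]
finger_gap: 0.381
```

```bash
python3 -m creep '[[0,0,0.03,0,0,0,0.02],[-0.002,0.03,0.02,0,0,0,0.02],[-0.002,0.05,0,0,0,0,0.02],[-0.002,0.055,0,0,0,0,0.02],[-0.002,0.055,0,0,0,0,0.02]]';python3 -m creep '[[-0.002,0.055,0,0,0,0,0.02],[-0.002,0.055,0,0,0,0,0.02],[-0.002,0.055,0,0,0,0,0.02],[-0.002,0.055,0,0,0,0,0.02],[-0.002,0.055,0,0,0,0,0.02]]';python3 -m creep '[[-0.002,0.055,0,0,0,0,0.02],[-0.002,0.05,0,0,0,0,0.02],[0,0.03,-0.01,0,0,0,0.02],[0,0.01,-0.025,0,0,0,0.02],[0,0,-0.035,0,0,0,0.02]]'
```

```text
time: 19.82
eef_pos: [0.5073, -0.1873, 0.3231]
tcp_rot: [-3.141, 0.0, 1.414]
wrist_force: [0.6, 1.0, -2.5]
finger_gap: 0.386
time: 20.45
eef_pos: [0.4973, 0.0874, 0.3232]
tcp_rot: [3.141, 0.0, 1.414]
wrist_force: [0.9, 0.4, -2.3]
finger_gap: 0.378
time: 21.08
eef_pos: [0.4939, 0.2324, 0.253]
tcp_rot: [3.14, -0.001, 1.416]
wrist_force: [0.4, -0.3, -2.8]
finger_gap: 0.377
```

```bash
python3 -m creep '[[0,0,-0.025,0,0,0,0.02],[0,0,-0.018,0,0,0,0.02],[0,0,-0.008,0,0,0,0.02],[0,0,-0.001,0,0,0,0.02],[0,0,0,0,0,0,0.02]]';python3 -m creep '[[0,0,-0.001,0,0,0,0.02],[0,0,-0.001,0,0,0,0.02],[0,0,-0.0005,0,0,0,0.02],[0,0,0,0,0,0,0.02],[0,0,0,0,0,0,0.02]]'
```

```text
time: 21.7
eef_pos: [0.4943, 0.2312, 0.2017]
tcp_rot: [3.14, -0.001, 1.414]
wrist_force: [-0.4, -0.3, -3.1]
finger_gap: 0.377
time: 22.32
eef_pos: [0.4939, 0.2309, 0.1984]
tcp_rot: [3.142, 0.0, 1.414]
wrist_force: [-0.2, 0.0, -2.9]
finger_gap: 0.378
```

```bash
python3 -m creep '[[0,0,-0.0005,0,0,0,0.02],[0,0,-0.0005,0,0,0,0.02],[0,0,-0.0005,0,0,0,0.02],[0,0,0,0,0,0,0.02],[0,0,0,0,0,0,0.02]]'
```

```text
time: 22.95
eef_pos: [0.4939, 0.231, 0.1971]
tcp_rot: [3.141, -0.0, 1.414]
wrist_force: [-1.0, -0.5, 1.9]
finger_gap: 0.381
```

```bash
python3 -m creep '[[0,0,0,0,0,0,0.05],[0,0,0,0,0,0,0.0854],[0,0,0,0,0,0,0.0854],[0,0,0,0,0,0,0.0854],[0,0,0.01,0,0,0,0.0854]]'; python3 -m creep '[[0,0,0.03,0,0,0,0.0854],[0,0,0.04,0,0,0,0.0854],[0,-0.04,0.02,0,0,0,0.0854],[0,-0.05,0,0,0,-0.1,0.0854],[0,-0.05,0,0,0,-0.17,0.0854]]';python3 -m creep '[[0.005,-0.05,0,0,0,-0.17,0.0854],[0.005,-0.05,0,0,0,-0.17,0.0854],[0.005,-0.05,0,0,0,-0.17,0.0854],[0.005,-0.03,0,0,0,-0.17,0.0854],[0.005,-0.02,0,0,0,-0.17,0.0854]]'; python3 - <<'E'
from h import *
print(state()['joints'])
for n in("top","scene"):
    im,d=read_camera(n); np.savez(f"pics/{n}4.npz",im=im,d=d); cv2.imwrite(f"pics/{n}4.png",im[:,:,::-1])
    for b in("soy","oil","vin","salt"):
        lo,hi,z=HS[b]; box=((100,130,275,260) if n=="top" else (375,110,500,215))
        if b=="salt": box=((380,150,500,245) if n=="top" else (155,155,270,245))
        s=seg(n,im,lo,hi,box,vmin=60 if n=="top" else 90); print(n,b,s and (s[0],s[1],onplane(n,s[0],z-(b!="salt")*.001)))
E
```

```text
time: 23.58
eef_pos: [0.4934, 0.2306, 0.2067]
tcp_rot: [-3.14, 0.001, 1.414]
wrist_force: [0.5, -1.0, -0.5]
finger_gap: 1.0
time: 24.2
eef_pos: [0.494, 0.0896, 0.298]
tcp_rot: [3.14, -0.001, 1.14]
wrist_force: [0.6, -0.4, -0.6]
finger_gap: 0.998
time: 24.82
eef_pos: [0.5189, -0.111, 0.2976]
tcp_rot: [3.141, -0.001, 0.286]
wrist_force: [-0.5, 0.2, 0.6]
finger_gap: 1.002
[ 0.4221699   0.36697366 -0.36911202  1.84427465  0.15922353  0.95831819
 -1.30072312]
top soy (array([152.76785714, 191.08333333]), array([146, 184,  15,  16, 168], dtype=int32), array([0.51850145, 0.37739342, 0.153     ]))
top oil (array([185.30541872, 196.7044335 ]), array([177, 190,  18,  15, 203], dtype=int32), array([0.50312546, 0.30130123, 0.153     ]))
top vin (array([106.55913978, 232.78801843]), array([100, 207,  17,  53, 651], dtype=int32), array([0.42464008, 0.48360028, 0.153     ]))
top salt (array([439.7245509 , 186.46107784]), array([430, 177,  21,  20, 334], dtype=int32), array([ 0.52074767, -0.31177223,  0.062     ]))
scene soy (array([467.31944444, 144.52777778]), array([462, 141,  12,   8,  72], dtype=int32), array([0.52514724, 0.37603267, 0.153     ]))
scene oil (array([438.5125, 145.15  ]), array([433, 141,  12,   9,  80], dtype=int32), array([0.51096143, 0.30121673, 0.153     ]))
scene vin (array([493.86516854, 137.65168539]), array([485, 129,  15,  19, 178], dtype=int32), array([0.5171323 , 0.45602295, 0.153     ]))
scene salt (array([210.76587302, 211.28174603]), array([201, 203,  20,  17, 252], dtype=int32), array([ 0.5276307 , -0.31146925,  0.062     ]))
```

View pics/scene4.png

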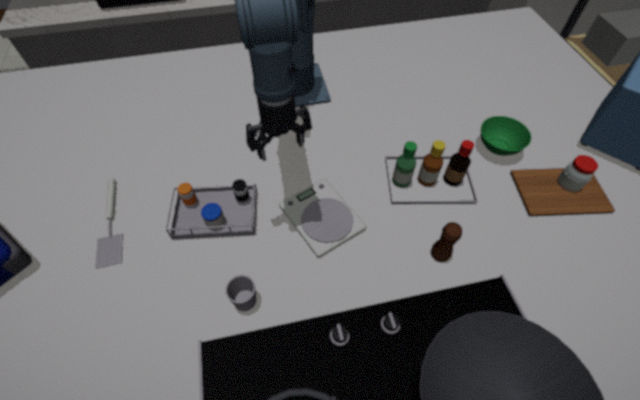

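View pics/top4.png

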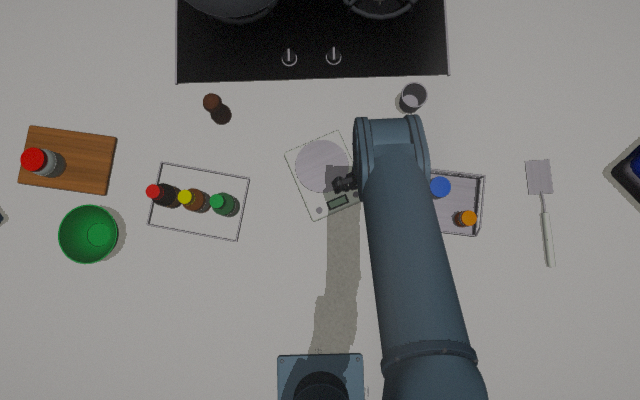

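All three bottles stand upright in the tray at top (153,191), (185,197) and (218,203). The salt pot is unmoved at (440,186).

```bash
python3 -m creep '[[0.001,-0.045,0,0,0,-0.12,0.0854],[0.001,-0.055,0,0,0,-0.16,0.0854],[0.001,-0.05,0,0,0,-0.12,0.0854],[0.001,-0.035,-0.02,0,0,-0.03,0.0854],[0,-0.015,-0.03,0,0,0,0.0854]]'; python3 -m creep '[[0,0,-0.03,0,0,0,0.0854],[0,0,-0.03,0,0,0,0.0854],[0,0,-0.02,0,0,0,0.0854],[0,0,0,0,0,0,0.0854],[0,0,0,0,0,0,0.0854]]'; python3 - <<'E'
from h import *
s=state();print(s['eef_pos'],s['tcp_rot'])
for n in("top","scene"):
    im,d=read_camera(n); crop(n,im,*((360,120,150,120,5) if n=="top" else (135,105,150,140,4)),f"pics/{n}5.png")
E
```

```text
time: 25.55
eef_pos: [0.5235, -0.3106, 0.2475]
tcp_rot: [3.141, -0.003, -0.134]
wrist_force: [0.1, 0.6, -0.6]
finger_gap: 0.998
time: 26.18
eef_pos: [0.5237, -0.3091, 0.1681]
tcp_rot: [3.141, -0.002, -0.135]
wrist_force: [-0.2, 0.0, 0.5]
finger_gap: 0.996
[ 0.5237147  -0.30909598  0.16808662] [ 3.14125794e+00 -1.77276814e-03 -1.35078122e-01]
```

View pics/scene5.png

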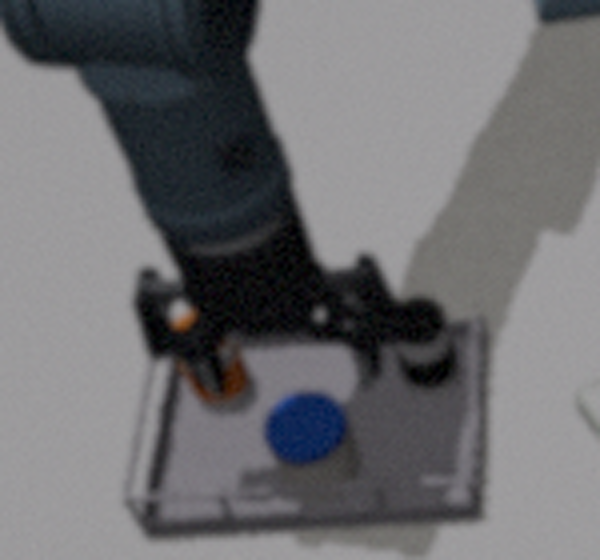

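The fingers straddle the pot, and are higher than it. I'll shift slightly in y and descend.

```bash
python3 -m creep '[[0,-0.0025,-0.01,0,0,-0.008,0.0854],[0,0,-0.025,0,0,0,0.0854],[0,0,-0.025,0,0,0,0.0854],[0,0,-0.012,0,0,0,0.0854],[0,0,0,0,0,0,0.0854]]'; python3 -m creep '[[0,0,0,0,0,0,0.06],[0,0,0,0,0,0,0.045],[0,0,0,0,0,0,0.04],[0,0,0,0,0,0,0.04],[0,0,0,0,0,0,0.04]]'
```

```text
time: 26.9
eef_pos: [0.5225, -0.3115, 0.0942]
tcp_rot: [-3.141, 0.001, -0.144]
wrist_force: [-0.0, -0.2, 1.2]
finger_gap: 0.996
time: 27.52
eef_pos: [0.5235, -0.3125, 0.0963]
tcp_rot: [3.14, -0.002, -0.145]
wrist_force: [-0.9, -1.3, 6.9]
finger_gap: 0.614
```

```bash
python3 -m creep '[[0,0,0.005,0,0,0,0.04],[0,0,0.015,0,0,0,0.04],[0,0,0.03,0,0,0,0.04],[0,0,0.03,0,0,0,0.04],[0,0.02,0.02,0,0,0,0.04]]'; python3 - <<'E'
from h import *
print(state()['eef_pos'],state()['finger_gap'])
im=np.load("pics/scene0.npz")['im']; crop("scene",im,270,170,105,90,7,"pics/c6.png")
im=np.load("pics/top0.npz")['im']
E
```

```text
time: 28.15
eef_pos: [0.5229, -0.2934, 0.1973]
tcp_rot: [3.14, -0.002, -0.147]
wrist_force: [0.1, 0.5, -2.6]
finger_gap: 0.616
[ 0.52291575 -0.29337763  0.19727621] 0.6155927538353986
```

View pics/c6.png

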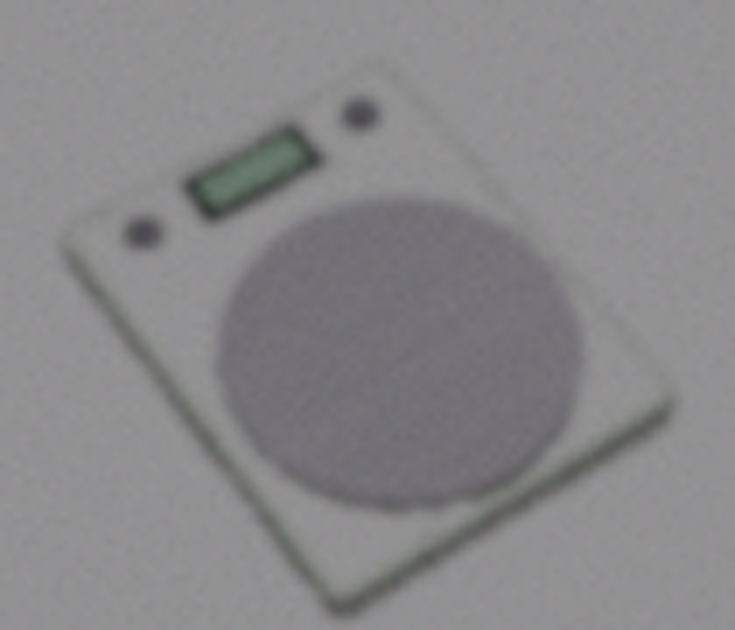

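```bash
python3 - <<'E'
from h import *
def un(p,k,x0,y0): return ((p[0]+.5)/k-.5+x0,(p[1]+.5)/k-.5+y0)
for n,P,a in (("scene",[(218,350),(582,350),(398,197),(405,511),(290,240),(520,240),(270,450),(530,450)],(7,270,170)),("top",[(126,235),(394,232),(258,99),(260,364)],(5,270,120))):
    p=np.array([onplane(n,un(q,*a),.026)[:2] for q in P])
    A=np.c_[2*p,np.ones(len(p))]; s=np.linalg.lstsq(A,(p**2).sum(1),rcond=None)[0]; print(n,s[:2].round(4),"R",np.sqrt(s[2]+s[:2]@s[:2]).round(4))
E
```

```text
scene [ 0.5937 -0.0168] R 0.0684
top [ 0.5886 -0.0173] R 0.07
```

```bash
python3 -m creep '[[0.01,0.045,0,0,0,0,0.04],[0.012,0.05,0,0,0,0,0.04],[0.012,0.05,0,0,0,0,0.04],[0.012,0.05,0,0,0,0,0.04],[0.012,0.045,0,0,0,0,0.04]]'; python3 -m creep '[[0.008,0.03,-0.01,0,0,0,0.04],[0.002,0.006,-0.02,0,0,0,0.04],[0,0,-0.02,0,0,0,0.04],[0,0,-0.01,0,0,0,0.04],[0,0,0,0,0,0,0.04]]'
```

```text
time: 28.78
eef_pos: [0.5811, -0.0495, 0.1959]
tcp_rot: [-3.141, -0.001, -0.143]
wrist_force: [0.1, 0.2, -1.3]
finger_gap: 0.617
time: 29.4
eef_pos: [0.59, -0.0171, 0.1338]
tcp_rot: [3.141, 0.002, -0.146]
wrist_force: [0.9, -0.1, -2.2]
finger_gap: 0.618
```

```bash
python3 -m creep '[[0,0,-0.006,0,0,0,0.04],[0,0,-0.004,0,0,0,0.04],[0,0,-0.002,0,0,0,0.04],[0,0,-0.001,0,0,0,0.04],[0,0,0,0,0,0,0.04]]'; python3 -m creep '[[0,0,-0.001,0,0,0,0.04],[0,0,-0.001,0,0,0,0.04],[0,0,-0.0005,0,0,0,0.04],[0,0,0,0,0,0,0.04],[0,0,0,0,0,0,0.04]]'; python3 - <<'E'
from h import *
for n in("top","scene"):
    im,d=read_camera(n); crop(n,im,*((270,100,110,110,5) if n=="top" else (270,150,110,110,5)),f"pics/{n}6.png")
E
```

```text
time: 30.02
eef_pos: [0.5909, -0.0156, 0.122]
tcp_rot: [-3.142, -0.0, -0.144]
wrist_force: [0.3, -0.5, -2.7]
finger_gap: 0.614
time: 30.65
eef_pos: [0.5909, -0.0156, 0.1194]
tcp_rot: [3.142, -0.0, -0.144]
wrist_force: [0.6, -1.3, -2.1]
finger_gap: 0.614
```

View pics/scene6.png

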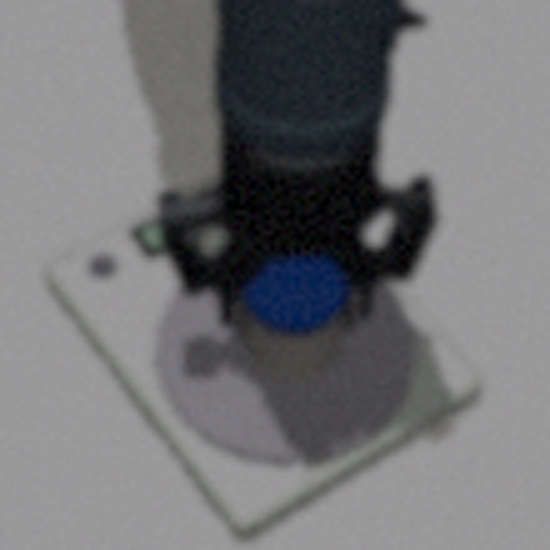

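The pot is just above the middle of the pan, upright. I'll lower the last millimetre or two until it touches.

```bash
python3 -m creep '[[0,-0.0015,0,0,0,0,0.04],[0,0,-0.0007,0,0,0,0.04],[0,0,-0.0007,0,0,0,0.04],[0,0,0,0,0,0,0.04],[0,0,0,0,0,0,0.04]]'
```

```text
time: 31.38
eef_pos: [0.5909, -0.0173, 0.1183]
tcp_rot: [3.141, -0.0, -0.144]
wrist_force: [-3.1, -0.6, 3.8]
finger_gap: 0.619
```

```bash
python3 -m creep '[[0,0,0,0,0,0,0.06],[0,0,0,0,0,0,0.0854],[0,0,0,0,0,0,0.0854],[0,0,0,0,0,0,0.0854],[0,0,0.01,0,0,0,0.0854]]'; python3 -m creep '[[0,0,0.03,0,0,0,0.0854],[0,0,0.05,0,0,0.05,0.0854],[-0.005,0.01,0.05,0,0,0.17,0.0854],[-0.01,0.03,0.03,0,0,0.17,0.0854],[-0.015,0.04,0,0,0,0.17,0.0854]]'; python3 -m creep '[[-0.015,0.045,0,0,0,0.17,0.0854],[-0.015,0.045,0,0,0,0.17,0.0854],[-0.015,0.045,0,0,0,0.17,0.0854],[-0.015,0.025,0,0,0,0.17,0.0854],[-0.006,0.01,0,0,0,0.17,0.0854]]'
```

```text
time: 32.0
eef_pos: [0.5903, -0.0171, 0.1277]
tcp_rot: [3.141, 0.002, -0.144]
wrist_force: [0.8, 0.3, -0.8]
finger_gap: 1.001
time: 32.62
eef_pos: [0.5623, 0.063, 0.2917]
tcp_rot: [3.139, -0.006, 0.419]
wrist_force: [-0.1, 0.9, 0.5]
finger_gap: 0.999
time: 33.25
eef_pos: [0.4936, 0.235, 0.2889]
tcp_rot: [3.141, -0.001, 1.275]
wrist_force: [-0.3, -1.1, 0.7]
finger_gap: 0.998
```

```bash
python3 - <<'E'
from h import *
print(state()['joints'],state()['eef_pos'])
for n in("top","scene"):
    im,d=read_camera(n); np.savez(f"pics/{n}7.npz",im=im,d=d); crop(n,im,*((270,100,110,110,5) if n=="top" else (260,150,110,110,5)),f"pics/{n}7.png")
    lo,hi,z=HS["salt"]; s=seg(n,im,lo,hi,(260,100,390,260)); print(n,s and (s[0],s[1],onplane(n,s[0],.084)))
E
```

```text
[-0.03654476  0.45362676 -0.63493658  1.80133524  0.31624459  0.98883463
 -1.09524107] [0.49359587 0.23502181 0.28889839]
top (array([320.5862069 , 161.94827586]), array([311, 152,  21,  21, 348], dtype=int32), array([ 0.58805434, -0.01497838,  0.084     ]))
scene (array([327.83823529, 207.61029412]), array([319, 199,  19,  18, 272], dtype=int32), array([ 0.59612547, -0.01585746,  0.084     ]))
```

View pics/top7.png

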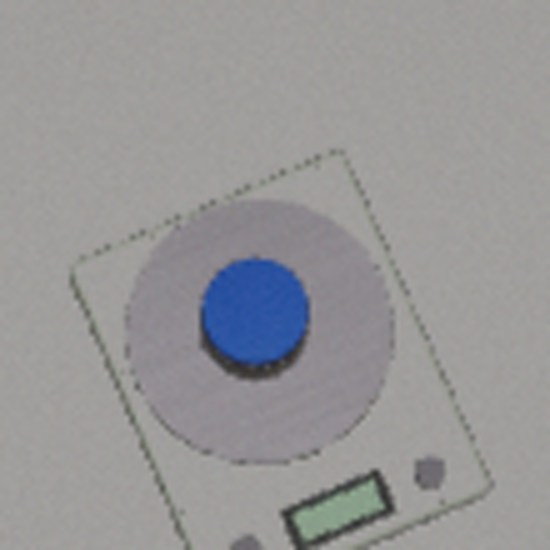

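View pics/scene7.png

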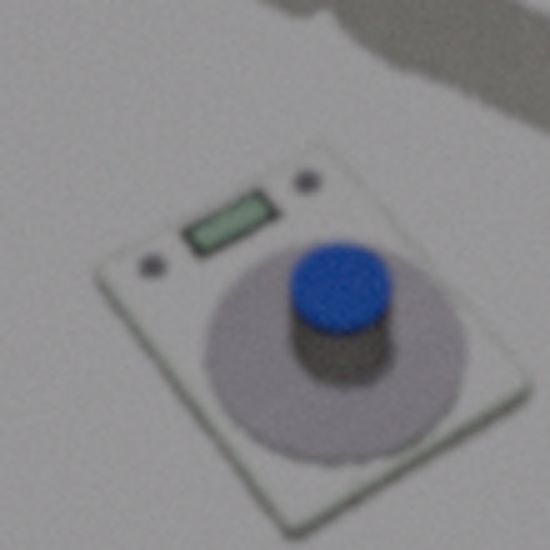

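The salt pot stands upright in the pan, within about 2 mm of its centre in both views. Next I'll fetch the vinegar.

```bash
python3 -m creep '[[0,-0.004,-0.02,0,0,0.139,0.0854],[0,0,-0.03,0,0,0,0.0854],[0,0,-0.02,0,0,0,0.0854],[0,0,0,0,0,0,0.0854],[0,0,0,0,0,0,0.0854]]';python3 - <<'E'
from h import *
for n in("top","scene"):
    im,d=read_camera(n);  crop(n,im,*((130,130,130,110,5) if n=="top" else (370,80,120,130,5)),f"pics/{n}8.png")
E
```

```text
time: 33.98
eef_pos: [0.4954, 0.2291, 0.2189]
tcp_rot: [3.14, -0.001, 1.404]
wrist_force: [-0.1, 0.4, 0.1]
finger_gap: 0.999
```

View pics/scene8.png

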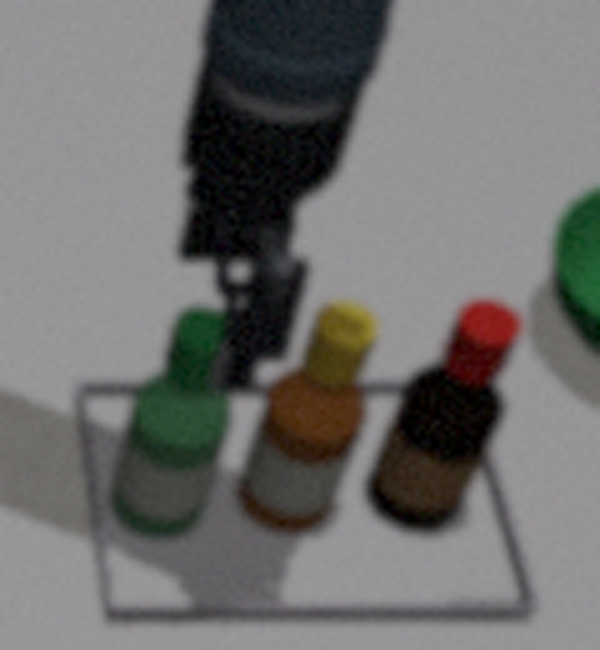

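```bash
python3 - <<'E'
from h import *
s=state(); T=s['eef_pos']; y=s['tcp_rot'][2]; j=np.array([np.sin(y),-np.cos(y),0])
P=[T,T-[0,0,.06]+j*.05,T-[0,0,.06]-j*.05,[.494,.231,.153],[.494,.231,.003]]
print(T,y);print((proj("scene",P)-[370,80])*5); print((proj("top",P)-[130,130])*5)
E
```

```text
[0.49547366 0.22919862 0.21907677] 1.4042631861368005
[[228.29478389 234.10217918]
 [223.32720974 390.17156966]
 [186.97397538 250.24852131]
 [204.61679237 323.69823739]
 [154.69747611 500.43831113]]
[[395.95669784 330.22100739]
 [445.70575868 237.7104825 ]
 [410.7220122  451.56045794]
 [427.51062989 348.70387895]
 [494.02185919 376.65424839]]
```

View pics/top8.png

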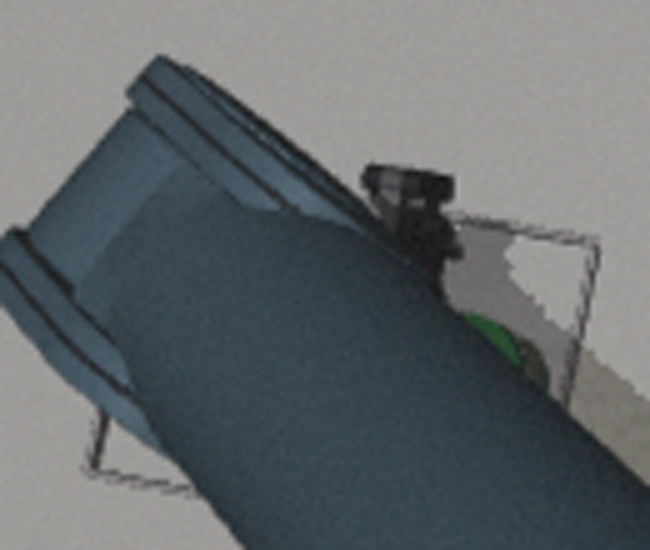

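The predicted finger and cap pixels match the views, so the gripper is centred on the vinegar cap. I'll descend and grip.

```bash
python3 -m creep '[[-0.0015,0.002,-0.01,0,0,0.01,0.0854],[0,0,-0.008,0,0,0,0.0854],[0,0,-0.003,0,0,0,0.0854],[0,0,0,0,0,0,0.0854],[0,0,0,0,0,0,0.0854]]'
```

```text
time: 34.7
eef_pos: [0.4935, 0.2309, 0.1971]
tcp_rot: [3.141, -0.0, 1.415]
wrist_force: [0.4, 0.2, 0.9]
finger_gap: 1.004
```

```bash
python3 -m creep '[[0,0,0,0,0,0,0.03],[0,0,0,0,0,0,0.02],[0,0,0,0,0,0,0.02],[0,0,0,0,0,0,0.02],[0,0,0,0,0,0,0.02]]'; python3 -m creep '[[0,0,0.005,0,0,0,0.02],[0,0,0.015,0,0,0,0.02],[0,0,0.03,0,0,0,0.02],[0,0,0.04,0,0,0,0.02],[0,-0.01,0.04,0,0,0,0.02]]'; python3 -m creep '[[0.001,-0.03,0,0,0,0,0.02],[0.002,-0.05,0,0,0,0,0.02],[0.002,-0.055,0,0,0,0,0.02],[0.002,-0.055,0,0,0,0,0.02],[0.002,-0.055,0,0,0,0,0.02]]'; python3 -m creep '[[0.002,-0.055,0,0,0,0,0.02],[0.002,-0.055,0,0,0,0,0.02],[0.002,-0.055,0,0,0,0,0.02],[0.002,-0.055,0,0,0,0,0.02],[0.002,-0.05,0,0,0,0,0.02]]'; python3 -m creep '[[0.002,-0.045,0,0,0,0,0.02],[0.001,-0.03,0,0,0,0,0.02],[0,-0.01,0,0,0,0,0.02],[0,0,0,0,0,0,0.02],[0,0,0,0,0,0,0.02]]'
```

```text
time: 35.33
eef_pos: [0.4937, 0.231, 0.1973]
tcp_rot: [3.141, -0.0, 1.415]
wrist_force: [0.7, -1.2, 3.3]
finger_gap: 0.38
time: 35.95
eef_pos: [0.4928, 0.2215, 0.3289]
tcp_rot: [-3.141, -0.001, 1.417]
wrist_force: [0.2, -0.1, -2.6]
finger_gap: 0.378
time: 36.58
eef_pos: [0.502, -0.0257, 0.3278]
tcp_rot: [3.141, 0.0, 1.415]
wrist_force: [0.8, -0.2, -2.1]
finger_gap: 0.381
time: 37.2
eef_pos: [0.5119, -0.296, 0.3277]
tcp_rot: [3.141, -0.0, 1.414]
wrist_force: [-0.6, -0.0, -2.4]
finger_gap: 0.376
time: 37.83
eef_pos: [0.5159, -0.377, 0.3273]
tcp_rot: [3.141, -0.001, 1.417]
wrist_force: [0.3, -0.5, -2.6]
finger_gap: 0.382
```

```bash
python3 -m creep '[[0,-0.002,-0.02,0,0,0,0.02],[0,0,-0.035,0,0,0,0.02],[0,0,-0.035,0,0,0,0.02],[0,0,-0.02,0,0,0,0.02],[0,0,-0.01,0,0,0,0.02]]'; python3 -m creep '[[0,0,-0.003,0,0,0,0.02],[0,0,-0.002,0,0,0,0.02],[0,0,0,0,0,0,0.02],[0,0,0,0,0,0,0.02],[0,0,0,0,0,0,0.02]]'
```

```text
time: 38.45
eef_pos: [0.515, -0.3805, 0.2055]
tcp_rot: [-3.14, -0.001, 1.415]
wrist_force: [1.6, -0.3, -1.4]
finger_gap: 0.384
time: 39.08
eef_pos: [0.5155, -0.3812, 0.2023]
tcp_rot: [3.141, 0.0, 1.415]
wrist_force: [0.1, 0.4, -2.5]
finger_gap: 0.378
```

```bash
python3 -m creep '[[0.0003,0.002,-0.002,0,0,0,0.02],[0,0,-0.001,0,0,0,0.02],[0,0,-0.0005,0,0,0,0.02],[0,0,0,0,0,0,0.02],[0,0,0,0,0,0,0.02]]';python3 -m creep '[[0,0,-0.0005,0,0,0,0.02],[0,0,-0.0005,0,0,0,0.02],[0,0,0,0,0,0,0.02],[0,0,0,0,0,0,0.02],[0,0,0,0,0,0,0.02]]'
```

```text
time: 39.7
eef_pos: [0.5156, -0.3792, 0.1985]
tcp_rot: [-3.142, 0.0, 1.415]
wrist_force: [-0.3, -0.3, -2.9]
finger_gap: 0.376
time: 40.33
eef_pos: [0.5159, -0.3792, 0.1984]
tcp_rot: [3.141, 0.0, 1.415]
wrist_force: [-1.3, 1.5, 5.8]
finger_gap: 0.38
```

```bash
python3 -m creep '[[0,0,0,0,0,0,0.05],[0,0,0,0,0,0,0.0854],[0,0,0,0,0,0,0.0854],[0,0,0,0,0,0,0.0854],[0,0,0.01,0,0,0,0.0854]]'; python3 -m creep '[[0,0,0.03,0,0,0,0.0854],[0,0,0.04,0,0,0,0.0854],[0,0.04,0.02,0,0,0,0.0854],[0,0.055,0,0,0,0,0.0854],[0,0.057,0,0,0,0,0.0854]]';python3 -m creep '[[-0.001,0.057,0,0,0,0,0.0854],[-0.001,0.057,0,0,0,0,0.0854],[-0.001,0.057,0,0,0,0,0.0854],[-0.001,0.057,0,0,0,0,0.0854],[-0.001,0.057,0,0,0,0,0.0854]]';python3 -m creep '[[-0.001,0.057,0,0,0,0,0.0854],[-0.001,0.057,0,0,0,0,0.0854],[-0.001,0.057,0,0,0,0,0.0854],[-0.001,0.045,0,0,0,0,0.0854],[0,0.03,0,0,0,0,0.0854]]'; python3 - <<'E'
from h import *
im,d=read_camera("top"); np.savez("pics/top9.npz",im=im,d=d); crop("top",im,380,150,120,95,6,"pics/top9.png")
for b in("vin","orange"):
    lo,hi,z=HS[b]; s=seg("top",im,lo,hi,(380,150,500,245)); print(b,s[0],s[1])
im,d=read_camera("scene"); np.savez("pics/scene9.npz",im=im,d=d); crop("scene",im,155,155,115,90,6,"pics/scene9.png")
for b in("vin","orange"):
    lo,hi,z=HS[b]; s=seg("scene",im,lo,hi,(155,155,270,245),vmin=90); print(b,s[0],s[1])
E
```

```text
time: 40.95
eef_pos: [0.5152, -0.3789, 0.2071]
tcp_rot: [-3.14, -0.001, 1.415]
wrist_force: [-0.4, 0.2, -1.0]
finger_gap: 0.997
time: 41.58
eef_pos: [0.5158, -0.2258, 0.2987]
tcp_rot: [3.14, 0.001, 1.414]
wrist_force: [0.9, 0.2, 0.3]
finger_gap: 1.001
time: 42.2
eef_pos: [0.5106, 0.0597, 0.2984]
tcp_rot: [3.14, 0.0, 1.415]
wrist_force: [0.5, 0.8, -0.2]
finger_gap: 0.997
time: 42.82
eef_pos: [0.506, 0.3067, 0.2984]
tcp_rot: [3.141, -0.001, 1.417]
wrist_force: [0.4, -0.3, -0.5]
finger_gap: 0.998
vin [479.30967742 183.32903226] [473 177  14  14 155]
orange [468.41708543 217.87939698] [461 211  16  15 199]
vin [173.48780488 192.54878049] [168 188  12  10  82]
orange [185.12121212 188.34343434] [179 183  13  12  99]
```

View pics/scene9.png

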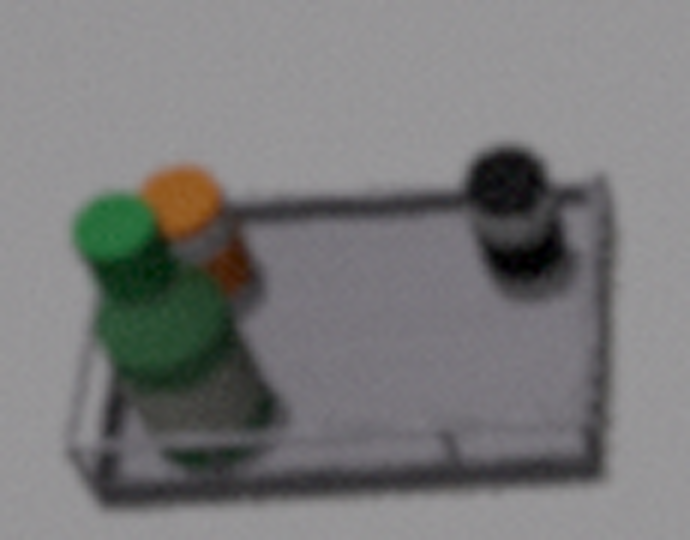

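The vinegar is back: its cap is at (479.3,183.3) against (479.3,183.5) at first, and both tins are unmoved. Next is the oil.

```bash
python3 -m creep '[[0.0005,0,-0.025,0,0,0,0.0854],[0,0,-0.035,0,0,0,0.0854],[0,0,-0.025,0,0,0,0.0854],[0,0,-0.012,0,0,0,0.0854],[0,0,-0.003,0,0,0,0.0854]]'; python3 -m creep '[[0,0,0,0,0,0,0.0854],[0,0,0,0,0,0,0.0854],[0,0,0,0,0,0,0.0854],[0,0,0,0,0,0,0.0854],[0,0,0,0,0,0,0.0854]]'
```

```text
time: 43.55
eef_pos: [0.5074, 0.3034, 0.1975]
tcp_rot: [-3.142, 0.0, 1.414]
wrist_force: [0.1, 0.1, -0.2]
finger_gap: 1.001
time: 44.18
eef_pos: [0.5072, 0.3039, 0.1976]
tcp_rot: [3.142, -0.0, 1.415]
wrist_force: [-0.2, 0.9, -0.1]
finger_gap: 0.999
```

```bash
python3 -m creep '[[0,0.003,0,0,0,0,0.0854],[0,0,0,0,0,0,0.0854],[0,0,0,0,0,0,0.03],[0,0,0,0,0,0,0.02],[0,0,0,0,0,0,0.02]]'; python3 -m creep '[[0,0,0,0,0,0,0.02],[0,0,0.005,0,0,0,0.02],[0,0,0.02,0,0,0,0.02],[0,0,0.04,0,0,0,0.02],[0,0,0.05,0,0,0,0.02]]'; python3 -m creep '[[0.001,-0.03,0.01,0,0,0,0.02],[0.002,-0.05,0,0,0,0,0.02],[0.003,-0.055,0,0,0,0,0.02],[0.003,-0.055,0,0,0,0,0.02],[0.003,-0.055,0,0,0,0,0.02]]'; python3 -m creep '[[0.003,-0.055,0,0,0,0,0.02],[0.003,-0.055,0,0,0,0,0.02],[0.003,-0.055,0,0,0,0,0.02],[0.003,-0.055,0,0,0,0,0.02],[0.002,-0.045,0,0,0,0,0.02]]'; python3 -m creep '[[0.002,-0.03,0,0,0,0,0.02],[0.001,-0.016,0,0,0,0,0.02],[0,0,0,0,0,0,0.02],[0,0,0,0,0,0,0.02],[0,0,0,0,0,0,0.02]]'
```

```text
time: 44.8
eef_pos: [0.5071, 0.3068, 0.1976]
tcp_rot: [-3.141, 0.0, 1.415]
wrist_force: [-8.0, -3.4, 27.9]
finger_gap: 0.382
time: 45.42
eef_pos: [0.5066, 0.3064, 0.3139]
tcp_rot: [-3.14, 0.001, 1.415]
wrist_force: [1.7, 0.3, -4.0]
finger_gap: 0.382
time: 46.05
eef_pos: [0.519, 0.0602, 0.3237]
tcp_rot: [3.14, -0.0, 1.415]
wrist_force: [1.1, -0.5, -4.0]
finger_gap: 0.381
time: 46.68
eef_pos: [0.5328, -0.2056, 0.3236]
tcp_rot: [3.141, 0.001, 1.414]
wrist_force: [1.1, 0.7, -4.3]
finger_gap: 0.38
time: 47.3
eef_pos: [0.5364, -0.2474, 0.3227]
tcp_rot: [3.142, -0.001, 1.417]
wrist_force: [0.0, -0.2, -4.4]
finger_gap: 0.381
```

```bash
python3 -m creep '[[-0.0015,-0.001,-0.02,0,0,0,0.02],[0,0,-0.035,0,0,0,0.02],[0,0,-0.035,0,0,0,0.02],[0,0,-0.02,0,0,0,0.02],[0,0,-0.007,0,0,0,0.02]]'; python3 -m creep '[[0,0,-0.003,0,0,0,0.02],[0,0,0,0,0,0,0.02],[0,0,0,0,0,0,0.02],[0,0,0,0,0,0,0.02],[0,0,0,0,0,0,0.02]]'
```

```text
time: 47.92
eef_pos: [0.5345, -0.2495, 0.2047]
tcp_rot: [-3.14, -0.0, 1.416]
wrist_force: [0.5, -0.0, -3.0]
finger_gap: 0.377
time: 48.55
eef_pos: [0.5347, -0.2502, 0.2027]
tcp_rot: [3.141, 0.0, 1.415]
wrist_force: [0.2, 0.2, -4.5]
finger_gap: 0.377
```

```bash
python3 -m creep '[[0.0002,0.001,-0.002,0,0,0,0.02],[0,0,-0.0015,0,0,0,0.02],[0,0,-0.0005,0,0,0,0.02],[0,0,0,0,0,0,0.02],[0,0,0,0,0,0,0.02]]';python3 -m creep '[[0,0,-0.0005,0,0,0,0.02],[0,0,-0.0005,0,0,0,0.02],[0,0,0,0,0,0,0.02],[0,0,0,0,0,0,0.02],[0,0,0,0,0,0,0.02]]'
```

```text
time: 49.18
eef_pos: [0.5349, -0.2491, 0.1988]
tcp_rot: [3.141, 0.0, 1.415]
wrist_force: [-1.7, 1.3, 1.7]
finger_gap: 0.378
time: 49.8
eef_pos: [0.5351, -0.2491, 0.1987]
tcp_rot: [3.141, 0.001, 1.415]
wrist_force: [-4.0, 1.8, 10.8]
finger_gap: 0.38
```

```bash
python3 -m creep '[[0,0,0,0,0,0,0.05],[0,0,0,0,0,0,0.0854],[0,0,0,0,0,0,0.0854],[0,0,0,0,0,0,0.0854],[0,0,0.01,0,0,0,0.0854]]'; python3 -m creep '[[0,0,0.03,0,0,0,0.0854],[0,0,0.04,0,0,0,0.0854],[-0.001,0.04,0.02,0,0,0,0.0854],[-0.001,0.055,0,0,0,0,0.0854],[-0.001,0.057,0,0,0,0,0.0854]]';python3 -m creep '[[-0.001,0.057,0,0,0,0,0.0854],[-0.001,0.057,0,0,0,0,0.0854],[-0.001,0.057,0,0,0,0,0.0854],[-0.001,0.057,0,0,0,0,0.0854],[-0.001,0.057,0,0,0,0,0.0854]]';python3 -m creep '[[-0.001,0.057,0,0,0,0,0.0854],[-0.001,0.055,0,0,0,0,0.0854],[-0.001,0.045,0,0,0,0,0.0854],[-0.001,0.033,0,0,0,0,0.0854],[0,0,0,0,0,0,0.0854]]'; python3 - <<'E'
from h import *
print(state()['eef_pos'])
im,d=read_camera("top"); crop("top",im,380,150,120,95,6,"pics/top10.png")
for b in("oil","vin","orange"):
    lo,hi,z=HS[b]; s=seg("top",im,lo,hi,(380,150,500,245)); print(b,s[0],s[1])
im,d=read_camera("scene"); crop("scene",im,155,155,115,90,6,"pics/scene10.png")
for b in("oil","vin","orange"):
    lo,hi,z=HS[b]; s=seg("scene",im,lo,hi,(155,155,270,245),vmin=90); print(b,s[0],s[1])
E
```

```text
time: 50.42
eef_pos: [0.5344, -0.249, 0.2072]
tcp_rot: [-3.14, -0.0, 1.415]
wrist_force: [-0.2, -1.4, -0.2]
finger_gap: 1.004
time: 51.05
eef_pos: [0.532, -0.0958, 0.2987]
tcp_rot: [3.14, 0.0, 1.414]
wrist_force: [1.2, 0.3, -0.3]
finger_gap: 0.995
time: 51.68
eef_pos: [0.5268, 0.1896, 0.2984]
tcp_rot: [3.14, -0.0, 1.415]
wrist_force: [1.9, 0.8, -0.1]
finger_gap: 0.998
time: 52.3
eef_pos: [0.5213, 0.3812, 0.2982]
tcp_rot: [-3.141, -0.002, 1.419]
wrist_force: [-0.3, 0.5, -0.0]
finger_gap: 1.003
[0.52130628 0.38122637 0.29819788]
oil [423.34459459 177.06081081] [417 171  14  13 148]
vin [479.30967742 183.32903226] [473 177  14  14 155]
orange [468.445 217.85 ] [461 211  16  15 200]
oil [228.00854701 189.58974359] [221 185  14  11 117]
vin [173.34939759 192.4939759 ] [168 188  12  10  83]
orange [185.06930693 188.26732673] [179 183  13  12 101]
```

View pics/top10.png

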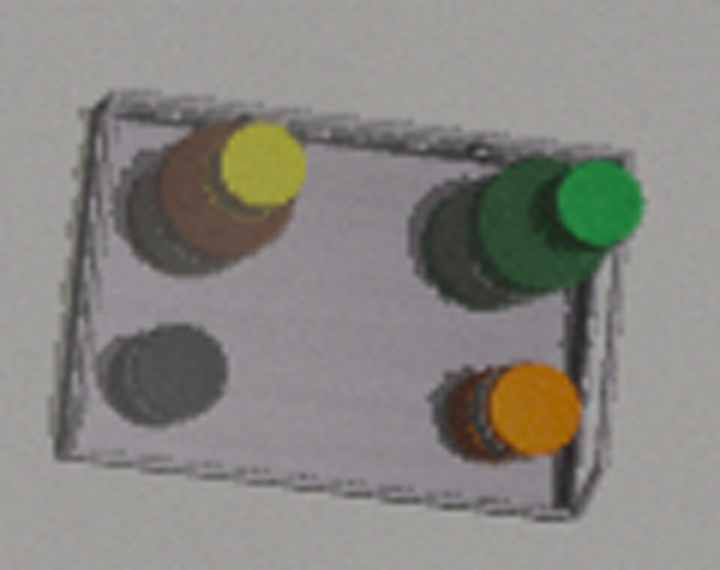

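Oil is back at (423.3,177.1) against (423.4,177.2) at first. Last is the soy.

```bash
python3 -m creep '[[0,-0.001,-0.025,0,0,0,0.0854],[0,0,-0.035,0,0,0,0.0854],[0,0,-0.025,0,0,0,0.0854],[0,0,-0.013,0,0,0,0.0854],[0,0,-0.003,0,0,0,0.0854]]'; python3 -m creep '[[0,0,0,0,0,0,0.0854],[0,0,0,0,0,0,0.0854],[0,0,0,0,0,0,0.0854],[0,0,0,0,0,0,0.0854],[0,0,0,0,0,0,0.0854]]'
```

```text
time: 53.02
eef_pos: [0.5233, 0.3758, 0.1963]
tcp_rot: [-3.141, 0.001, 1.414]
wrist_force: [0.3, 0.0, 0.8]
finger_gap: 0.999
time: 53.65
eef_pos: [0.5229, 0.3769, 0.1966]
tcp_rot: [3.141, -0.0, 1.415]
wrist_force: [1.2, 0.0, -0.4]
finger_gap: 1.0
```

```bash
python3 -m creep '[[-0.0015,0.001,0,0,0,0,0.0854],[0,0,0,0,0,0,0.0854],[0,0,0,0,0,0,0.03],[0,0,0,0,0,0,0.02],[0,0,0,0,0,0,0.02]]'; python3 -m creep '[[0,0,0,0,0,0,0.02],[0,0,0.01,0,0,0,0.02],[0,0,0.03,0,0,0,0.02],[0,0,0.05,0,0,0,0.02],[0,0,0.05,0,0,0,0.02]]'; python3 -m creep '[[-0.005,-0.03,0.025,0,0,0,0.02],[-0.007,-0.05,0.005,0,0,0,0.02],[-0.007,-0.055,0,0,0,0,0.02],[-0.007,-0.055,0,0,0,0,0.02],[-0.007,-0.055,0,0,0,0,0.02]]'; python3 -m creep '[[-0.007,-0.055,0,0,0,0,0.02],[-0.007,-0.055,0,0,0,0,0.02],[-0.006,-0.055,0,0,0,0,0.02],[-0.005,-0.055,0,0,0,0,0.02],[-0.003,-0.055,0,0,0,0,0.02]]'; python3 -m creep '[[0,-0.055,0,0,0,0,0.02],[0,-0.05,0,0,0,0,0.02],[0,-0.04,0,0,0,0,0.02],[0,-0.02,0,0,0,0,0.02],[0,0,0,0,0,0,0.02]]'
```

```text
time: 54.28
eef_pos: [0.5213, 0.3779, 0.1966]
tcp_rot: [-3.141, 0.0, 1.415]
wrist_force: [-6.6, -3.4, 24.1]
finger_gap: 0.381
time: 54.9
eef_pos: [0.521, 0.3774, 0.3378]
tcp_rot: [-3.141, 0.001, 1.415]
wrist_force: [1.0, -0.0, -2.6]
finger_gap: 0.383
time: 55.52
eef_pos: [0.4876, 0.1309, 0.3667]
tcp_rot: [3.142, 0.001, 1.415]
wrist_force: [0.8, -0.6, -2.5]
finger_gap: 0.38
time: 56.15
eef_pos: [0.4596, -0.1437, 0.3669]
tcp_rot: [3.141, 0.0, 1.415]
wrist_force: [1.4, -0.2, -2.8]
finger_gap: 0.383
time: 56.78
eef_pos: [0.46, -0.3076, 0.3663]
tcp_rot: [-3.141, -0.0, 1.413]
wrist_force: [-0.5, 0.8, -2.7]
finger_gap: 0.377
```

```bash
python3 -m creep '[[0.0005,0.0005,-0.03,0,0,0,0.02],[0,0,-0.045,0,0,0,0.02],[0,0,-0.045,0,0,0,0.02],[0,0,-0.03,0,0,0,0.02],[0,0,-0.011,0,0,0,0.02]]'; python3 -m creep '[[0,0,-0.003,0,0,0,0.02],[0,0,0,0,0,0,0.02],[0,0,0,0,0,0,0.02],[0,0,0,0,0,0,0.02],[0,0,0,0,0,0,0.02]]'
```

```text
time: 57.4
eef_pos: [0.4606, -0.304, 0.2042]
tcp_rot: [-3.139, -0.002, 1.418]
wrist_force: [0.5, -1.2, -2.7]
finger_gap: 0.381
time: 58.02
eef_pos: [0.4609, -0.3068, 0.2028]
tcp_rot: [3.141, 0.0, 1.415]
wrist_force: [-0.1, -0.5, -2.5]
finger_gap: 0.382
```

```bash
python3 -m creep '[[-0.0003,-0.0004,-0.003,0,0,0,0.02],[0,0,-0.0015,0,0,0,0.02],[0,0,-0.0005,0,0,0,0.02],[0,0,0,0,0,0,0.02],[0,0,0,0,0,0,0.02]]';python3 -m creep '[[0,0,-0.0005,0,0,0,0.02],[0,0,-0.0005,0,0,0,0.02],[0,0,0,0,0,0,0.02],[0,0,0,0,0,0,0.02],[0,0,0,0,0,0,0.02]]'
```

```text
time: 58.65
eef_pos: [0.4605, -0.3071, 0.1977]
tcp_rot: [-3.141, 0.0, 1.415]
wrist_force: [-1.7, 0.6, 4.4]
finger_gap: 0.38
time: 59.28
eef_pos: [0.4606, -0.3072, 0.1977]
tcp_rot: [3.142, 0.001, 1.415]
wrist_force: [-3.9, 2.2, 12.4]
finger_gap: 0.381
```

```bash
python3 -m creep '[[0,0,0,0,0,0,0.05],[0,0,0,0,0,0,0.0854],[0,0,0,0,0,0,0.0854],[0,0,0,0,0,0,0.0854],[0,0,0.01,0,0,0,0.0854]]'; python3 -m creep '[[0,0,0.03,0,0,0,0.0854],[0,0,0.05,0,0,0,0.0854],[0,0.02,0.04,0,0,0,0.0854],[0,0.05,0,0,0,0,0.0854],[0,0.055,0,0,0,0,0.0854]]';python3 -m creep '[[0,0.055,0,0,0,0,0.0854],[0,0.055,0,0,0,0,0.0854],[0,0.055,0,0,0,0,0.0854],[0,0.055,0,0,0,0,0.0854],[0,0.055,0,0,0,0,0.0854]]';python3 -m creep '[[0,0.055,0,0,0,0,0.0854],[0,0.05,0,0,0,0,0.0854],[0,0.03,0,0,0,0,0.0854],[0,0.01,0,0,0,0,0.0854],[0,0,0,0,0,0,0.0854]]'; python3 - <<'E'
from h import *
for n,bx in(("top",(380,150,500,245)),("scene",(155,155,270,245))):
    im,d=read_camera(n); cv2.imwrite(f"pics/{n}11.png",im[:,:,::-1]); i0=np.load(f"pics/{n}0.npz")['im']
    if n=="top": crop(n,im,380,150,120,95,6,"pics/top11c.png")
    for b in("oil","vin","soy","orange"):
        lo,hi,z=HS[b]; v=60 if n=="top" else 90; a=seg(n,i0,lo,hi,bx,vmin=v)[0]; s=seg(n,im,lo,hi,bx,vmin=v)[0]; print(n,b,a.round(1),s.round(1),((onplane(n,s,z)-onplane(n,a,z))*1000).round(1))
    lo,hi,z=HS["salt"]; s=seg(n,im,lo,hi,(260,100,390,260)); print(n,s[0],onplane(n,s[0],.084))
E
```

```text
time: 59.9
eef_pos: [0.4601, -0.3068, 0.2062]
tcp_rot: [-3.14, -0.001, 1.415]
wrist_force: [-0.2, -0.2, 0.8]
finger_gap: 1.003
time: 60.52
eef_pos: [0.4608, -0.1812, 0.3279]
tcp_rot: [3.139, 0.001, 1.413]
wrist_force: [0.2, 1.2, 0.7]
finger_gap: 0.997
time: 61.15
eef_pos: [0.4605, 0.0947, 0.3274]
tcp_rot: [3.14, 0.0, 1.415]
wrist_force: [1.8, -0.1, -0.3]
finger_gap: 1.002
time: 61.78
eef_pos: [0.4606, 0.2375, 0.3267]
tcp_rot: [3.141, 0.001, 1.415]
wrist_force: [0.7, -0.3, -1.0]
finger_gap: 1.0
top oil [423.4 177.2] [423.4 177.1] [0.1 0.  0. ]
top vin [479.3 183.5] [479.3 183.3] [ 0.5 -0.1  0. ]
top soy [448.9 208.3] [448.7 208.4] [-0.   0.6  0. ]
top orange [468.5 217.8] [468.4 217.9] [-0.1  0.1  0. ]
top [320.61604585 161.94269341] [ 0.58806614 -0.01505285  0.084     ]
scene oil [227.5 189.4] [227.7 189.7] [0.8 0.3 0. ]
scene vin [173.6 192.2] [173.5 192.5] [ 1.  -0.4  0. ]
scene soy [203.6 169.7] [203.6 170. ] [1.  0.2 0. ]
scene orange [185.1 188.3] [185.  188.3] [ 0.1 -0.1  0. ]
scene [327.83150183 207.57875458] [ 0.59602748 -0.01585202  0.084     ]
```

View pics/scene11.png

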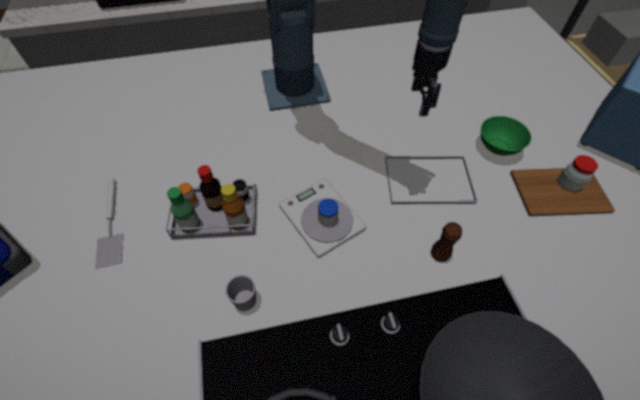

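View pics/top11c.png

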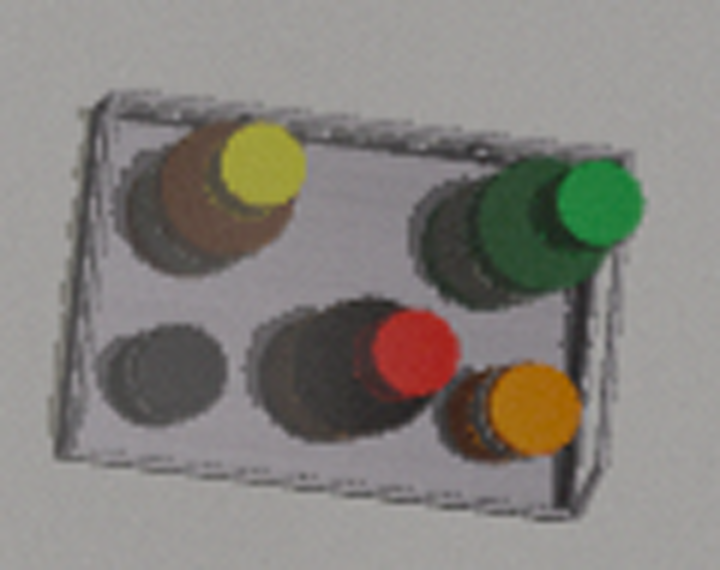

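All three bottles are upright in their places, within 1 mm by both cameras. The tins are unmoved and the salt pot is on the pan. I'll hand the job in.

```bash
python3 -c "
from workcell import r
print(r.close_job())"
```

```text
the job is handed in; nothing more can be done
None
```

I moved the soy, oil and vinegar bottles onto the side tray, stood the salt pot on the scale's pan, and put each bottle back in its own place in the caddy. The job was handed in at about 62 s, with the gripper open and clear of everything.

**Bottles:** in the last pictures all three caps are within about 1 mm of where they started, in both cameras, and the bottles are upright.

**Tins:** the orange tin is within 0.1 mm of its start. I only judged the black tin by eye, and it looks unmoved.

**Salt pot:** it stands upright about 2–3 mm from the pan's centre. The two cameras disagree slightly: the top one puts the offset mostly in y, the scene one in x.

**Camera disagreement:** the two cameras differed by 5–8 mm in absolute x. I corrected for this from known gripper positions and checked the returns against the first pictures from the same camera.

**Forces:** the highest wrist force reading at the end of a move was about 29 N.

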